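Reload the bench stapler and hang up the refill basket

TASK

Reload the bench stapler on the packing bench: pull its loading rail right out by the red bow handle, lay two of the copper-coloured staple strips end to end in the rail's channel, legs down, and push the rail fully home against the spring follower. Put the strips left over in the wire basket, and leave the basket hanging by its green handle on the double hook of the dark stand, across both prongs. Leave the other things on the bench where they are.

Things in the scene. Friction and masses are not known exactly. Their poses are not given: they have to be found in the camera images.
- stapler: blue bench stapler, fixed, 270 x 110 mm, 176 mm high. Origin: on the bench under the middle of the magazine's front face; own x points back into the machine, z up. Magazine x 0 to 200, 62 mm wide (50 inside), z 53 to 97 mm (roof's underside 92), open in front, where the rail comes out to own -x. Driver head (131 mm high) from x = 36 mm, lever (176 mm high) from x = 40 mm
- rail (a joint): how far the steel loading rail is drawn out of the magazine, m: 0 = fully home (nose plate against the magazine), 0.15 = fully out. It slides stiffly (about 8 N) and stays where it is left
- rail_handle (a point): middle of the rail's red bow handle: round bar 12 mm thick, 56 mm long along own y, 68 mm above the bench, can be pinched from above with a finger before and behind it. Its two legs (10 mm thick, y = +-28 mm) run back to the nose plate, whose front face is 44 mm behind the bar's axis (plate 8 mm thick, 66 mm wide, top 22 mm above this axis). Own x points into the machine; moves with the rail
- rail_seat (a point): middle of the channel's floor at the inner face of the nose plate, 62 mm above the bench; moves with the rail; own x runs along the channel into the machine, z up. Channel 146 mm long, 39 mm wide inside, walls 3 mm thick and 6 mm high, open above. First strip: origin 30 to 34 mm along own x; second behind it: 91 to 97 mm. Small gaps do not matter, the follower pushes the strips together
- follower (a joint): how far the red spring follower in the magazine is pushed back, m: 0 = at rest, its face 20 mm behind the magazine's front. Strips on the closing rail push it back: with the rail home about 0.040 for one strip, 0.100 for two. Spring 1.2 N at rest, 4.2 N at 0.100. Its red tab shows in the slot of the magazine's roof
- strip1: loose strip of wide copper-coloured staples glued side by side: a rigid bar, an upside-down U in section, 60 mm long (own x), 35 mm wide (own y), 22 mm high, 50 g. Origin: centre of its underside; own z points up when the legs point down, as it lies at the start. Absent in some runs: three to five strips are present
- strip2: loose strip of wide copper-coloured staples glued side by side: a rigid bar, an upside-down U in section, 60 mm long (own x), 35 mm wide (own y), 22 mm high, 50 g. Origin: centre of its underside; own z points up when the legs point down, as it lies at the start. Absent in some runs: three to five strips are present
- strip3: loose strip of wide copper-coloured staples glued side by side: a rigid bar, an upside-down U in section, 60 mm long (own x), 35 mm wide (own y), 22 mm high, 50 g. Origin: centre of its underside; own z points up when the legs point down, as it lies at the start. Absent in some runs: three to five strips are present
- strip4: loose strip of wide copper-coloured staples glued side by side: a rigid bar, an upside-down U in section, 60 mm long (own x), 35 mm wide (own y), 22 mm high, 50 g. Origin: centre of its underside; own z points up when the legs point down, as it lies at the start. Absent in some runs: three to five strips are present
- strip5: loose strip of wide copper-coloured staples glued side by side: a rigid bar, an upside-down U in section, 60 mm long (own x), 35 mm wide (own y), 22 mm high, 50 g. Origin: centre of its underside; own z points up when the legs point down, as it lies at the start. Absent in some runs: three to five strips are present
- basket: loose wire basket, 160 mm (own x) by 150 mm (own y), walls 45 mm high and 3 mm thick, 300 g. Origin: centre of its underside. A rigid bow handle, fixed to the walls at y = +-75 mm, spans its middle along own y
- basket_grip (a point): middle of the basket's green handle bar: straight level round bar 10 mm thick, 100 mm long (along own y), its axis 100 mm above the basket's underside
- stand: dark steel hanging stand, fixed, with a double hook that opens towards its own -x. Origin: on the bench under the hook's saddle; z up. Foot plate 170 x 160 x 12 mm, from own x = -15 to 155 mm; round post 20 mm thick at own x = 128 mm, 245 mm high
- stand_saddle (a point): where the axis of the basket's handle rests on the double hook, midway between the prongs, 209 mm above the bench; axes as the stand's. Two prongs of 8 mm round bar run along own x at y = +-33 mm: behind this point they rise gently to a crossbar at x = 124 mm, in front they turn up to tips at x = -30 mm, 23 mm above this point. Hung: the bar lies along own y across both prongs
- cutter: round steel biscuit cutter, 70 mm wide, 30 mm high. Not part of the job: leave it where it stands
- jar: jar with a red lid, 56 mm wide, 85 mm high. Not part of the job: leave it where it stands
- tape: green roll of tape, 90 mm wide, 24 mm high. Not part of the job: leave it where it stands
- spatula: red and white spatula, 240 mm long, lying flat beyond the strips. Not part of the job: leave it where it stands
There are look-alikes about, which are no part of the job. What is shaped like the strip2 but blue or yellow is not meant.

How it is judged:
By the outcome, as a careful person would: the job done as asked, in the order asked, and still so for the second after the job is handed in, with the robot touching nothing.
Of strip1, strip2, strip3, strip4, strip5 only 3 to 5 are there at a start; the rules pass over those that are not, and their reading is None.
At some moment in a run one of strip1, strip2, strip3, strip4, strip5 may be knocked a few centimetres aside while the robot is not near it.
It also fails if it takes over 210 s, if anything falls off the work surface, if the arm or the gripper's body presses on something with over 40 N, if the wrist force passes 120 N, or if a joint passes its speed limit or range.

ROBOT

A 7-joint arm with a two-finger parallel gripper is mounted at the origin on the work surface. World frame = base frame: x ahead of the robot, y to its left, z up, the work surface at z = 0. Lengths are in m, angles in rad, forces in N, time in s.
With the tool pointing down it reaches from about 0.425 to 0.825 m from the base axis. Payload 3.6 kg.
Tool frame: the origin (TCP) lies midway between the tips of the shut fingers; the grasp point (between the pads) lies 19 mm behind it; z points along the fingers, y is the line along which they close (so a half turn about z gives the same grasp; the last joint's range is limited). The gripper opens to 93 mm and grips with 3 to 60 N. Pads are 15 mm wide; open, the fingers measure 128 mm over their backs; the gripper's body (75 mm by 188 mm) begins 65 mm behind the grasp point.
Start: joints at [-1.357, 0.615, -0.013, 1.423, 0.008, 1.103, -0.04], TCP at [0.155, 0.631, 0.219] pointing down, gripper open.
Joint ranges: [-3.12, 3.12], [-0.3, 2.06], [-1.34, 1.32], [0.26, 2.42], [-1.36, 4.5], [0.01, 1.98], [-2.84, 2.84]. Speed limits (rad/s): [2.79, 2.79, 3.14, 3.14, 3.14, 3.14, 3.14].

INTERFACE

Orientations are given as a unit quaternion [w, x, y, z].
In Python, from station import ctrl, viewer gives the robot as it stands.
- The arm moves only by the shell command python3 -m pendant 'ROWS' [OPENING] [FORCE]. ROWS is JSON, a list that holds one entry, the list of rows, each a list of 6 numbers: the shift along the tool's x, y, z in m, then the turn, a rotation vector about the tool's x, y, z in degrees. In form: [[[tx, ty, tz, rx, ry, rz], ...]]. A call has 1 to 12 rows; each row shifts and turns the commanded pose from where the row before left it, along the tool's axes as they then stand; what a row does not reach is not made up. A row lasts 1/10 s, in which the tool goes at most 50 mm and 8.59 degrees, less where a joint would pass 70% of its speed; a pose out of reach is approached as far as the arm can. A call with a gripper value outside its range is refused whole. OPENING is the opening, from 0 (shut) to 1 (fully open), set as the call begins (- or left out, the last holds). The fingers move at their own pace and stop on an object; FORCE is the grip in N (left out, the last holds). Time passes only in rows, so rows that do not move let the fingers close. It gives the time, the measured TCP pose, the force, the opening and the grip force at its end, in the units of the state.
- ctrl.read_state(): the state, without advancing time (a new reading comes with each control period).
- viewer.grab_frame(name): name is "scene" or "top"; returns the picture (400x640x3 uint8, red, green, blue); there is no depth.
- viewer.camera_info(name): a dict with "intrinsics" (3x3 intrinsics, pixels), "rvec" (rotation vector, rad) and "tvec" (3), from world to camera coordinates, as OpenCV has them. Camera axes: x right, y down, z forward; pixel columns grow to the right and rows downward; lengths in m; the calibration is good to about 2 mm. A picture is of the moment at which its call begins. camera_info takes no time and is no camera call.
- ctrl.sign_off(): hands the job in; it is judged then, once.
The state is a dict: "time": time; "joints": joint angles; "qd": joint speeds; "effort": joint torques, N m; "tool_pos": TCP position; "tcp_rot": TCP orientation; "force": force on the tool from outside, world axes, zero at the start; "torque": the same for the moment, N m; "gripper_width": opening from 0.0 (shut) to 1.0 (fully open); "grip_force": force on a finger pad.
Only numpy, scipy, OpenCV 4.12 (cv2) and the standard library are available. Lean on these libraries where they do the work, as an engineer would, in place of code of your own. Each camera call takes 0.05 s, during which the arm holds its last target. There are 200 camera calls.

## Working session

There is one attempt and no reset: what is moved stays moved. The work goes in short steps, Python scripts to look and compute and a shell command to move; the robot and the scene stay as the last step left them, time stands still between calls to the robot, and variables do not carry over. Pictures are saved under pics/ and viewed, at most 14 in all, crops included, and the job is handed in when it is done.

```bash
ls; mkdir -p pics
cat > h.py <<'E'
import numpy as np, cv2
from station import ctrl, viewer
from scipy.spatial.transform import Rotation as R
def snap(name,fn):
    im=viewer.grab_frame(name); cv2.imwrite('pics/'+fn,im[:,:,::-1]); return im
def cam(name):
    c=viewer.camera_info(name); return np.array(c["intrinsics"],float),np.array(c["rvec"],float).ravel(),np.array(c["tvec"],float).ravel()
def unproj(name,uv,z):
    K,r,t=cam(name); Rm=R.from_rotvec(r).as_matrix(); C=-Rm.T@t
    d=Rm.T@np.linalg.inv(K)@np.array([uv[0],uv[1],1.]); s=(z-C[2])/d[2]; return C+s*d
def proj(name,P):
    K,r,t=cam(name); return cv2.projectPoints(np.atleast_2d(np.array(P,float)),r,t,K,None)[0].reshape(-1,2)
def to_tool(p):
    s=ctrl.read_state(); q=s["tcp_rot"]; return R.from_quat([q[1],q[2],q[3],q[0]]).inv().apply(np.array(p)-s["tool_pos"])
E
python3 - <<'E'
from h import *
for n in("scene","top"):
    snap(n,n+"0.png"); K,r,t=cam(n); print(n,K.tolist(),(-R.from_rotvec(r).as_matrix().T@t))
s=ctrl.read_state(); print(s["tool_pos"],s["tcp_rot"],s["time"],s["gripper_width"])
q=s["tcp_rot"];print(R.from_quat([q[1],q[2],q[3],q[0]]).as_matrix().round(3))
E
```

```text
pics
scene [[438.21852285600096, 0.0, 321.5800161626853], [0.0, 438.21852285600096, 200.32637096946755], [0.0, 0.0, 1.0]] [1.01196909 0.9767554  0.86235565]
top [[364.71390258224136, 0.0, 316.5446700530355], [0.0, 364.71390258224136, 200.25599730287186], [0.0, 0.0, 1.0]] [0.42352823 0.08167906 1.18399042]
[0.15482691 0.63056909 0.21761461] [-1.27018606e-04  1.20084376e-01  9.92763029e-01 -1.13797540e-03] 0.1 0.996738408991888
[[-0.971  0.238 -0.001]
 [ 0.238  0.971 -0.002]
 [-0.    -0.002 -1.   ]]
```

View pics/scene0.png

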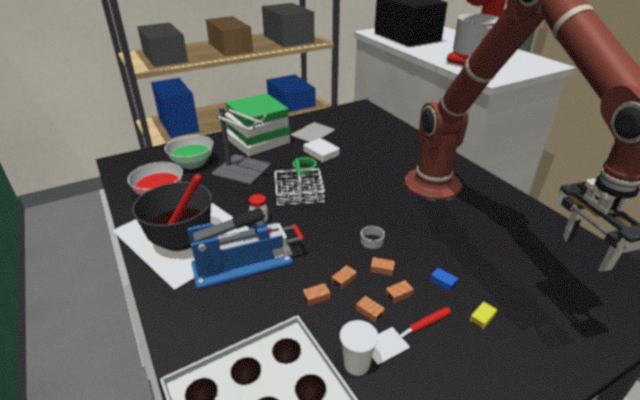

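View pics/top0.png

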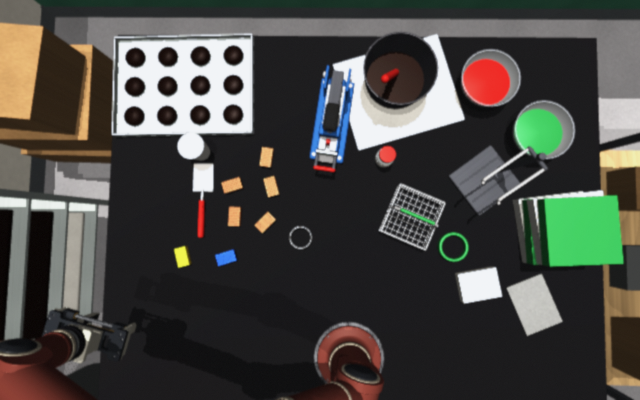

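The scene picture shows five copper strips in the middle, with the blue and yellow look-alikes at right. In the top picture the strips are at (266,157), (232,185), (271,186), (234,216) and (265,222). The stapler handle is at (325,170), the basket at (413,215) with its green bar, and the stand at (490,180) with prongs pointing lower left. Next I'll zoom in on the stapler and stand area and measure the colours.

```bash
cat >> h.py <<'E'
def blobs(name,im,lo,hi,box=(0,0,640,400),amin=8):
    hsv=cv2.cvtColor(np.ascontiguousarray(im),cv2.COLOR_RGB2HSV); m=cv2.inRange(hsv,np.array(lo),np.array(hi))
    k=np.zeros_like(m); x0,y0,x1,y1=box; k[y0:y1,x0:x1]=m[y0:y1,x0:x1]
    n,lab,st,c=cv2.connectedComponentsWithStats(k); out=[]
    for i in range(1,n):
        if st[i,4]>=amin:
            ys,xs=np.where(lab==i); out.append((np.c_[xs,ys].astype(float),c[i]))
    return out
def axis_pts(name,pts,z):
    """world centroid, main-axis angle (deg) and extents of a blob taken at height z"""
    W=np.array([unproj(name,p,z)[:2] for p in pts]); c=W.mean(0); w,v=np.linalg.eigh(np.cov((W-c).T))
    return c,np.degrees(np.arctan2(v[1,1],v[0,1]))%180,np.sqrt(12*w[::-1])
def strips(name,im,box=(0,0,640,400),z=.022):
    return [(c.round(1),)+tuple(np.round(a,3) for a in axis_pts(name,p,z)) for p,c in blobs(name,im,(5,90,100),(18,255,255),box,60)]
E
python3 - <<'E'
from h import *
im=cv2.imread('pics/top0.png')[:,:,::-1]
for s in strips("top",im,(200,130,300,250)): print("strip",s)
for p,c in blobs("top",im,(55,100,60),(75,255,255),(380,180,450,235),5): print("grip",c.round(1),len(p),axis_pts("top",p,.1))
for p,c in blobs("top",im,(0,120,80),(6,255,255),(300,130,350,190),5): print("red",c.round(1),len(p),axis_pts("top",p,.068))
for p,c in blobs("top",im,(100,120,50),(120,255,255),(300,50,365,190),30): print("blue",c.round(1),len(p),axis_pts("top",p,.05), p.min(0),p.max(0))
a=cv2.resize(np.ascontiguousarray(im[55:180,300:365,::-1]),None,fx=4.5,fy=4.5,interpolation=cv2.INTER_CUBIC)
b=cv2.resize(np.ascontiguousarray(im[140:252,375:555,::-1]),None,fx=2.8,fy=2.8,interpolation=cv2.INTER_CUBIC)
o=np.zeros((max(a.shape[0],b.shape[0]),a.shape[1]+b.shape[1],3),np.uint8);o[:a.shape[0],:a.shape[1]]=a;o[:b.shape[0],a.shape[1]:]=b
cv2.imwrite('pics/c1.png',o);print(o.shape,a.shape)
E
```

```text
strip (array([265.8, 156.6]), array([0.631, 0.277]), np.float64(173.95), array([0.064, 0.039]))
strip (array([231.4, 184.7]), array([0.539, 0.386]), np.float64(106.476), array([0.064, 0.04 ]))
strip (array([270.8, 186. ]), array([0.536, 0.258]), np.float64(15.241), array([0.064, 0.038]))
strip (array([233.7, 216.1]), array([0.438, 0.375]), np.float64(179.529), array([0.064, 0.039]))
strip (array([264.5, 222. ]), array([0.421, 0.275]), np.float64(135.308), array([0.062, 0.04 ]))
grip [417.4 216.2] 136 (array([ 0.44659554, -0.19001868]), np.float64(67.84048374299316), array([0.10620612, 0.01124835]))
grip [447.2 233.3] 12 (array([ 0.39786493, -0.27695991]), np.float64(106.39061848720458), array([0.01716964, 0.00670873]))
red [327.5 141.3] 20 (array([0.67363931, 0.07901352]), np.float64(169.5121489976341), array([0.01747546, 0.01093288]))
red [323.7 168.2] 106 (array([0.58961521, 0.08933889]), np.float64(82.85860628149457), array([0.06504928, 0.01521879]))
blue [331.4 118.1] 1450 (array([0.75207958, 0.06799581]), np.float64(177.45093440004837), array([0.26569749, 0.13868227])) [309.  64.] [352. 163.]
(562, 796, 3) (562, 292, 3)
```

View pics/c1.png

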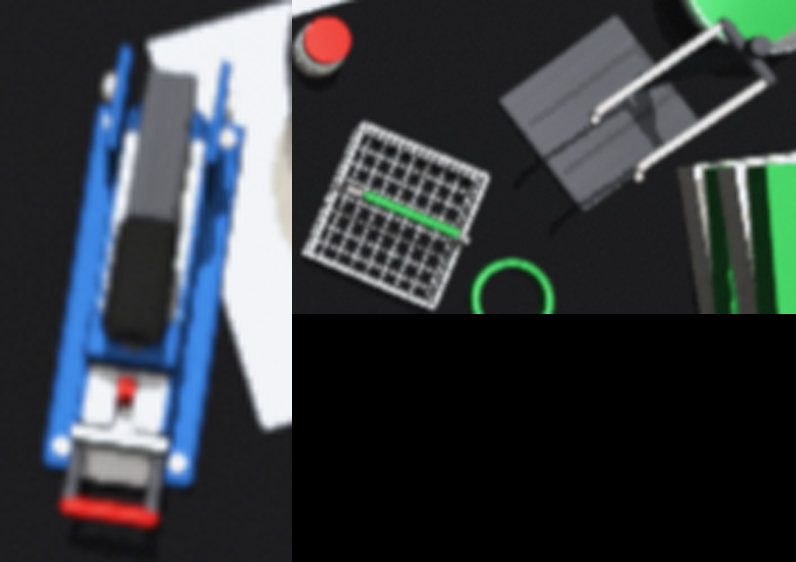

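```bash
cat >> h.py <<'E'
def go(x,y,z,yaw):
    """remaining: turn about tool z (deg) so that tool y lies at yaw (mod 180), then shift in tool axes (m) after that turn; tilt ignored"""
    s=ctrl.read_state(); q=s["tcp_rot"]; M=R.from_quat([q[1],q[2],q[3],q[0]]).as_matrix()
    cur=np.degrees(np.arctan2(M[1,1],M[0,1])); d=(yaw-cur+90)%180-90
    M2=R.from_rotvec([0,0,np.radians(d)]).as_matrix()@M
    print("t%.1f rz %.1f  shift"%(s["time"],-d),(M2.T@(np.array([x,y,z])-s["tool_pos"])).round(4),"q7 %.2f F"%s["joints"][6],np.round(s["force"],1),"tilt",M[:2,2].round(3))
E
python3 -m pendant '[[[0,0,0,0,0,-6.7],[-0.029,-0.027,0,0,0,0],[-0.029,-0.027,0,0,0,0],[-0.029,-0.027,0,0,0,0],[-0.029,-0.027,0,0,0,0],[-0.029,-0.027,0,0,0,0],[-0.029,-0.027,0,0,0,0],[-0.029,-0.027,0,0,0,0],[-0.029,-0.027,0,0,0,0],[-0.029,-0.027,0,0,0,0]]]' 0 20
python3 -m pendant '[[[-0.029,-0.027,0,0,0,0],[-0.029,-0.027,0,0,0,0],[-0.029,-0.027,0,0,0,0],[-0.029,-0.027,0,0,0,0],[-0.029,-0.027,0,0,0,0],[-0.029,-0.027,0,0,0,0],[-0.029,-0.027,0,0,0,0],[-0.029,-0.027,0,0,0,0],[-0.029,-0.027,0,0,0,0],[0,0,0,0,0,0],[0,0,0,0,0,0]]]'
python3 - <<'E'
from h import *
go(.6114,.0866,.05,82.86)
for p in ((483.9,182.9),(498.6,203.2)): print("tip",unproj("top",p,.232+.0))
for p in ((528.6,148.9),(545.7,170.4)): print("cross",[unproj("top",p,z)[:2].round(3) for z in(.21,.225,.24)])
E
```

```text
time: 1.1
tool_pos: [0.3846, 0.3563, 0.2184]
tcp_rot: [-0.0, 0.062, 0.998, -0.0]
force: [1.2, 0.7, 0.2]
gripper_width: 0.191
grip_force: 0.0
time: 2.2
tool_pos: [0.6128, 0.0834, 0.2178]
tcp_rot: [-0.001, 0.063, 0.998, -0.0]
force: [-0.8, 0.5, 0.6]
gripper_width: 0.006
grip_force: 0.0
t2.2 rz -0.1  shift [0.0015 0.0031 0.1678] q7 1.29 F [-0.8  0.5  0.6] tilt [-0.002 -0.   ]
tip [ 0.53328786 -0.32811048  0.232     ]
tip [ 0.48119733 -0.36525426  0.232     ]
cross [array([ 0.629, -0.456]), array([ 0.626, -0.448]), array([ 0.622, -0.439])]
cross [array([ 0.572, -0.5  ]), array([ 0.57 , -0.491]), array([ 0.567, -0.482])]
```

```bash
python3 -m pendant '[[[0.0015,0.003,0.03,0,0,0],[0,0,0.035,0,0,0],[0,0,0.035,0,0,0],[0,0,0.025,0,0,0],[0,0,0.02,0,0,0],[0,0,0.015,0,0,0],[0,0,0.007,0,0,0],[0,0,0,0,0,0]]]'
python3 - <<'E'
from h import *
go(.6114,.0866,.05,82.86); im=snap("scene","s1.png"); snap("top","t1.png")
cv2.imwrite("pics/s1c.png",cv2.resize(np.ascontiguousarray(im[180:300,180:340,::-1]),None,fx=4,fy=4,interpolation=cv2.INTER_CUBIC))
E
```

```text
time: 3.0
tool_pos: [0.6111, 0.0885, 0.0511]
tcp_rot: [-0.001, 0.061, 0.998, 0.0]
force: [0.5, 0.5, -0.1]
gripper_width: 0.004
grip_force: 0.0
t3.0 rz 0.1  shift [-0.0005 -0.0018  0.0011] q7 1.29 F [ 0.5  0.5 -0.1] tilt [-0.002  0.   ]
```

View pics/s1c.png

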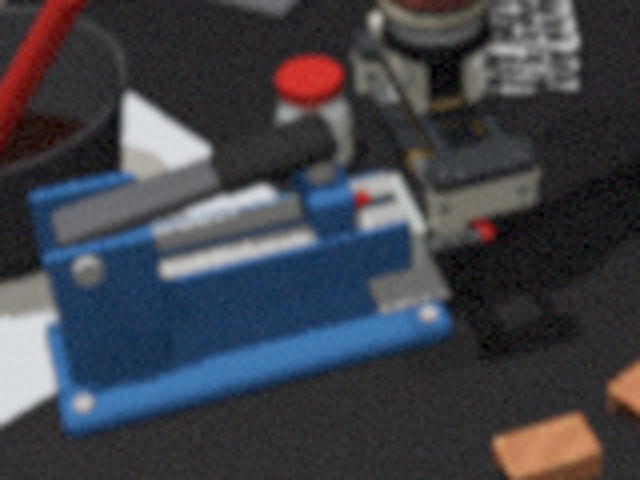

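The closed fingers stand inside the bow, behind the red bar at crop pixel (483,232), and nothing is touching. Now I pull.

```bash
python3 -m pendant '[[[0.006,0,0,0,0,0],[0.006,0,0,0,0,0],[0.01,0,0,0,0,0],[0.015,0,0,0,0,0],[0.015,0,0,0,0,0],[0.015,0,0,0,0,0],[0.015,0,0,0,0,0],[0.015,0,0,0,0,0],[0.015,0,0,0,0,0]]]'
python3 -m pendant '[[[0.015,0,0,0,0,0],[0.015,0,0,0,0,0],[0.01,0,0,0,0,0],[0.003,0,0,0,0,0],[0,0,0,0,0,0],[0,0,0,0,0,0]]]'
python3 - <<'E'
from h import *
go(.6114-.158*.9922,.0866+.158*.1243,.05,82.86)
E
```

```text
time: 4.0
tool_pos: [0.5079, 0.1018, 0.0533]
tcp_rot: [0.009, 0.063, 0.998, 0.002]
force: [10.6, -0.1, -9.1]
gripper_width: 0.009
grip_force: 5.0
time: 4.6
tool_pos: [0.4634, 0.1078, 0.0532]
tcp_rot: [0.006, 0.062, 0.998, 0.002]
force: [5.3, 1.1, -3.8]
gripper_width: 0.004
grip_force: 3.0
t4.6 rz 0.0  shift [ 0.0085 -0.0026  0.0031] q7 1.20 F [ 5.3  1.1 -3.8] tilt [0.012 0.003]
```

```bash
python3 -m pendant '[[[0.004,0,0,0,0,0],[0.004,0,0,0,0,0],[0.003,0,0,0,0,0],[0,0,0,0,0,0],[0,0,0,0,0,0]]]'
python3 -m pendant '[[[0.003,0,0,0,0,0],[0.003,0,0,0,0,0],[0,0,0,0,0,0],[0,0,0,0,0,0]]]'
python3 - <<'E'
from h import *
go(.6114-.158*.9922,.0866+.158*.1243,.05,82.86)
E
```

```text
time: 5.1
tool_pos: [0.4594, 0.1084, 0.0538]
tcp_rot: [0.013, 0.063, 0.998, 0.003]
force: [14.9, -1.8, -10.5]
gripper_width: 0.006
grip_force: 7.4
time: 5.5
tool_pos: [0.4594, 0.1086, 0.0544]
tcp_rot: [0.019, 0.064, 0.998, 0.003]
force: [22.1, -4.2, -16.9]
gripper_width: 0.005
grip_force: 11.1
t5.5 rz -0.2  shift [ 0.0046 -0.0029  0.0042] q7 1.19 F [ 22.1  -4.2 -16.9] tilt [0.037 0.004]
```

```bash
python3 -m pendant '[[[-0.01,0,0,0,0,0],[-0.008,0,0,0,0,0],[0,0,-0.03,0,0,0],[0,0,-0.04,0,0,0],[0,0,-0.03,0,0,0],[0,0,0,0,0,-7.4],[0,0,0,0,0,-7.4],[0,0,0,0,0,-7.4],[0,0,0,0,0,0]]]' 0.6
python3 -m pendant '[[[-0.025,0.032,0,0,0,0],[-0.025,0.032,0,0,0,0],[-0.025,0.032,0,0,0,0],[-0.025,0.032,0,0,0,0],[0,0,0,0,0,0],[0,0,0,0,0,0]]]'
python3 - <<'E'
from h import *
im=snap("top","t2.png"); go(.536,.258,.008,105.2)
for s in strips("top",im,(190,130,300,250)): print("strip",s)
for p,c in blobs("top",im,(0,120,80),(6,255,255),(295,130,355,240),5): print("red",c.round(1),len(p),axis_pts("top",p,.068))
cv2.imwrite("pics/t2c.png",cv2.resize(np.ascontiguousarray(im[120:250,220:370,::-1]),None,fx=4.5,fy=4.5,interpolation=cv2.INTER_CUBIC))
E
```

```text
time: 6.4
tool_pos: [0.4576, 0.1067, 0.1518]
tcp_rot: [-0.001, -0.132, 0.991, 0.0]
force: [-0.0, 0.1, -1.4]
gripper_width: 0.598
grip_force: 0.0
time: 7.0
tool_pos: [0.5209, 0.2568, 0.151]
tcp_rot: [-0.001, -0.132, 0.991, -0.0]
force: [-0.1, -0.6, 0.2]
gripper_width: 0.596
grip_force: 0.0
t7.0 rz -0.2  shift [-0.0154 -0.001   0.1431] q7 1.29 F [ 0.2 -0.3  0. ] tilt [-0.002 -0.002]
strip (array([266.2, 155.3]), array([0.636, 0.276]), np.float64(4.722), array([0.057, 0.039]))
red [327.5 141.3] 14 (array([0.67368338, 0.07901445]), np.float64(80.39739090643324), array([0.01170353, 0.01158851]))
red [316.2 215.8] 100 (array([0.44277357, 0.10942843]), np.float64(81.62091290500442), array([0.06430473, 0.01427871]))
```

View pics/t2c.png

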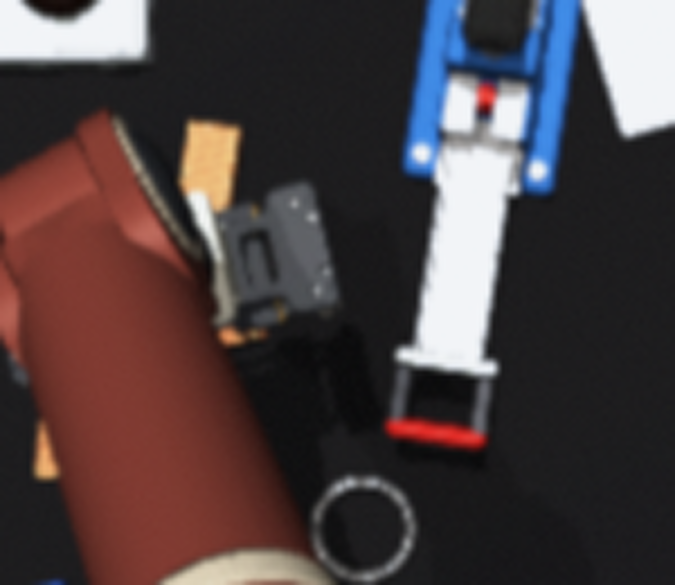

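The rail is fully out: the red bar is at crop (437,432), 148 mm from where it started. Next is the first strip, at (0.536, 0.258).

```bash
python3 -m pendant '[[[-0.0155,-0.001,0.02,0,0,0],[0,0,0.035,0,0,0],[0,0,0.035,0,0,0],[0,0,0.025,0,0,0],[0,0,0.018,0,0,0],[0,0,0.010,0,0,0],[0,0,0,0,0,0],[0,0,0,0,0,0]]]'
python3 -m pendant '[[[0,0,0,0,0,0],[0,0,0,0,0,0],[0,0,0,0,0,0],[0,0,0,0,0,0],[0,0,0,0,0,0],[0,0,0,0,0,0]]]' 0.2 25
python3 -m pendant '[[[0,0,-0.02,0,0,0],[0,0,-0.035,0,0,0],[0,0,-0.035,0,0,0],[0,0,-0.03,0,0,0],[0,0,-0.02,0,0,0],[0,0,0,0,0,0],[0,0,0,0,0,0]]]'
python3 - <<'E'
from h import *
go(.587,.0897,.15,82.2)
E
```

```text
time: 7.85
tool_pos: [0.5379, 0.2588, 0.0095]
tcp_rot: [0.0, -0.131, 0.991, -0.0]
force: [-0.1, -0.4, -0.7]
gripper_width: 0.599
grip_force: 0.0
time: 8.45
tool_pos: [0.5378, 0.2595, 0.0094]
tcp_rot: [0.0, -0.131, 0.991, 0.0]
force: [-0.8, -0.0, 5.5]
gripper_width: 0.374
grip_force: 24.9
time: 9.15
tool_pos: [0.5369, 0.2591, 0.1478]
tcp_rot: [-0.001, -0.131, 0.991, -0.0]
force: [-0.4, -0.3, -1.8]
gripper_width: 0.37
grip_force: 24.9
t9.2 rz 22.9  shift [-0.0726 -0.1611 -0.0022] q7 1.30 F [-0.4 -0.3 -1.8] tilt [-0.001 -0.001]
```

```bash
python3 -m pendant '[[[0,0,0,0,0,7.6],[0,0,0,0,0,7.6],[0,0,0,0,0,7.6],[-0.0027,-0.04,0,0,0,0],[-0.0027,-0.04,0,0,0,0],[-0.0027,-0.04,0,0,0,0],[-0.0027,-0.04,0,0,0,0],[0,0,0,0,0,0],[0,0,0,0,0,0]]]'
python3 - <<'E'
from h import *
go(.5256,.0981,.15,82.2)
im=snap("top","t3.png"); im2=snap("scene","s3.png")
for s in strips("top",im,(280,130,360,230),.163): print("strip",s)
cv2.imwrite("pics/t3c.png",cv2.resize(np.ascontiguousarray(np.hstack([im[140:230,280:370,::-1],im2[190:280,240:330,::-1]])),None,fx=4.4,fy=4.4,interpolation=cv2.INTER_CUBIC))
for s in strips("top",im,(190,130,280,250)): print("strip",s)
E
```

```text
time: 10.05
tool_pos: [0.5257, 0.0982, 0.147]
tcp_rot: [-0.002, 0.068, 0.998, -0.0]
force: [-0.3, 0.9, 0.3]
gripper_width: 0.375
grip_force: 24.9
t10.1 rz -0.0  shift [ 0.0001 -0.0001 -0.003 ] q7 1.24 F [-0.3  0.9  0.3] tilt [-0.003 -0.001]
strip (array([265.9, 156.5]), array([0.632, 0.277]), np.float64(175.562), array([0.064, 0.038]))
strip (array([231.4, 184.7]), array([0.539, 0.386]), np.float64(106.476), array([0.064, 0.04 ]))
strip (array([233.7, 216.1]), array([0.438, 0.375]), np.float64(179.529), array([0.064, 0.039]))
strip (array([264.5, 221.9]), array([0.421, 0.275]), np.float64(136.239), array([0.063, 0.04 ]))
```

View pics/t3c.png

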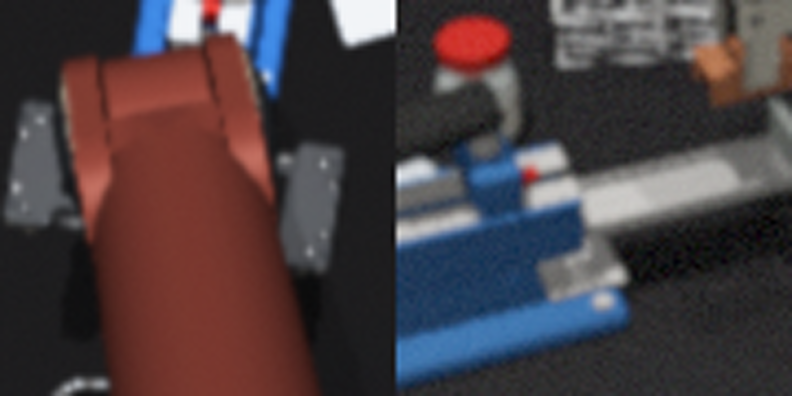

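The top view is blocked by the arm. The scene view shows the strip held level near the nose plate. I'll lower it to just above the walls and check with an overlay.

```bash
python3 -m pendant '[[[0,0,0.02,0,0,0],[0,0,0.025,0,0,0],[0,0,0.015,0,0,0],[0,0,0.004,0,0,0],[0,0,0,0,0,0],[0,0,0,0,0,0]]]'
python3 - <<'E'
from h import *
go(.5256,.0981,.0725,82.2)
im=np.ascontiguousarray(snap("scene","s4.png")); x0,y0,w,h,f=290,180,80,70,8
b=cv2.resize(np.ascontiguousarray(im[y0:y0+h,x0:x0+w,::-1]),None,fx=f,fy=f,interpolation=cv2.INTER_CUBIC)
u=np.array([.9907,-.1357]);v=np.array([.1357,.9907]);S=np.array([.4934,.1025])
def dr(P,col):
    q=((proj("scene",P)-[x0,y0]+.5)*f).astype(int); cv2.polylines(b,[q],True,col,1)
W=lambda a,c,z:[*(S+a*u+c*v),z]
dr([W(0,-.0195,.068),W(0,.0195,.068),W(.146,.0195,.068),W(.146,-.0195,.068)],(0,255,0))
dr([W(-.008,-.033,.09),W(-.008,.033,.09),W(0,.033,.09),W(0,-.033,.09)],(255,255,0))
t=np.array(ctrl.read_state()["tool_pos"]); C=t[:2]; zu=t[2]-.0095
T=lambda a,c,z:[*(C+a*u+c*v),z]
for z in(zu,zu+.022): dr([T(-.03,-.0175,z),T(-.03,.0175,z),T(.03,.0175,z),T(.03,-.0175,z)],(255,0,255))
cv2.imwrite("pics/s4c.png",b)
E
```

```text
time: 10.75
tool_pos: [0.5265, 0.1003, 0.0849]
tcp_rot: [-0.0, 0.066, 0.998, 0.0]
force: [-0.4, -0.9, -0.2]
gripper_width: 0.373
grip_force: 24.9
t10.8 rz 0.2  shift [ 0.0006 -0.0023  0.0124] q7 1.24 F [-0.4 -0.9 -0.2] tilt [-0.  0.]
```

View pics/s4c.png

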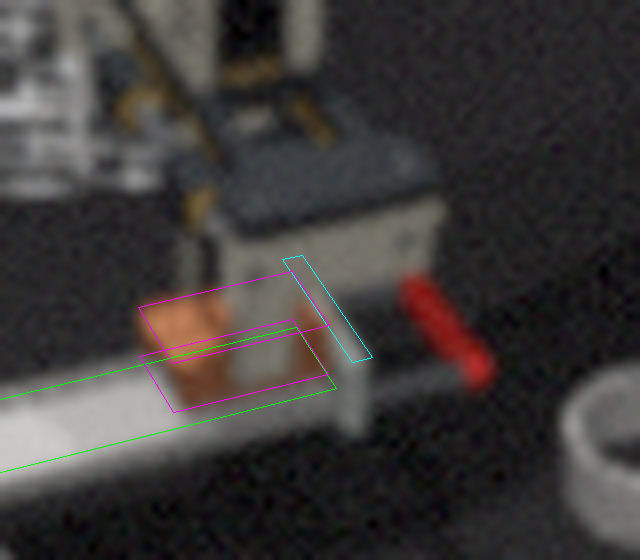

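The overlay matches: the strip's end is at crop x of about 325, just clear of the nose plate at 340. I'll correct 2 mm sideways and set it down.

```bash
python3 -m pendant '[[[0.0002,-0.0023,0,0,0,0],[0,0,0,0,0,0],[0,0,0.006,0,0,0],[0,0,0.004,0,0,0],[0,0,0.003,0,0,0],[0,0,0,0,0,0],[0,0,0,0,0,0]]]'
python3 - <<'E'
from h import *
go(.5256,.0981,.0725,82.2)
E
```

```text
time: 11.5
tool_pos: [0.5261, 0.0971, 0.0714]
tcp_rot: [-0.0, 0.067, 0.998, -0.0]
force: [-0.8, 0.7, 0.3]
gripper_width: 0.377
grip_force: 24.9
t11.5 rz 0.1  shift [ 0.0007  0.0009 -0.0011] q7 1.24 F [-0.8  0.7  0.3] tilt [-0. -0.]
```

```bash
python3 -m pendant '[[[0,0,0,0,0,0],[0,0,0,0,0,0],[0,0,0,0,0,0],[0,0,-0.02,0,0,0],[0,0,-0.03,0,0,0],[0,0,-0.03,0,0,0],[0,0.04,0,0,0,0],[0,0.04,0,0,0,0],[0,0.04,0,0,0,0],[0,0.03,0,0,0,0],[0,0,0,0,0,0],[0,0,0,0,0,0]]]' 0.6
python3 - <<'E'
from h import *
im=snap("top","t5.png"); im2=snap("scene","s5.png"); s=ctrl.read_state();print(s["tool_pos"])
for c in strips("top",im,(190,130,295,250)): print("strip",c)
for c in strips("top",im,(295,130,360,230),.084): print("railstrip",c,"along",(np.array(c[1])-[.4934,.1025])@[.9907,-.1357],(np.array(c[1])-[.4934,.1025])@[.1357,.9907])
cv2.imwrite("pics/t5c.png",cv2.resize(np.ascontiguousarray(np.hstack([im[150:230,285:365,::-1],im2[195:275,265:345,::-1]])),None,fx=5,fy=5,interpolation=cv2.INTER_CUBIC))
go(.632,.278,.15,85.6)
E
```

```text
time: 12.7
tool_pos: [0.5459, 0.246, 0.1513]
tcp_rot: [-0.0, 0.066, 0.998, -0.0]
force: [0.3, 0.1, -0.4]
gripper_width: 0.6
grip_force: 0.0
[0.54639704 0.24365472 0.15150853]
strip (array([224.9, 186.8]), array([0.531, 0.406]), np.float64(24.764), array([0.038, 0.02 ]))
strip (array([231.3, 217.1]), array([0.434, 0.382]), np.float64(7.397), array([0.063, 0.024]))
railstrip (array([321.1, 189.5]), array([0.522, 0.096]), np.float64(167.345), array([0.057, 0.029])) along 0.029216070000000014 -0.0025585299999999903
t12.8 rz -3.4  shift [-0.0827  0.0408  0.0014] q7 1.01 F [-0.1 -0.3 -0.4] tilt [-0.    -0.002]
```

View pics/t5c.png

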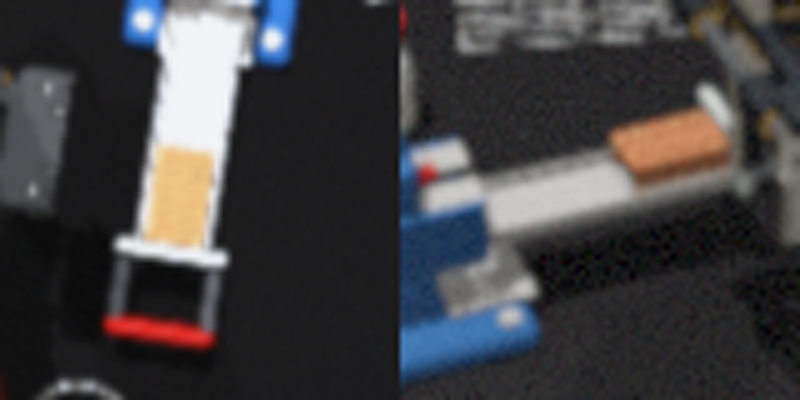

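The strip lies flat in the channel against the nose plate, at left crop (180,195). Now the second strip, at (0.632, 0.278).

```bash
python3 -m pendant '[[[0,0,0,0,0,-3],[-0.0205,0.01,0,0,0,0],[-0.0205,0.01,0,0,0,0],[-0.0205,0.01,0,0,0,0],[-0.0205,0.01,0,0,0,0],[0,0,0,0,0,0],[0,0,0,0,0,0]]]'
python3 - <<'E'
from h import *
go(.633,.278,.0085,85)
E
```

```text
time: 13.5
tool_pos: [0.6311, 0.2769, 0.1512]
tcp_rot: [-0.001, 0.042, 0.999, -0.001]
force: [-0.2, -0.4, 0.1]
gripper_width: 0.603
grip_force: 0.0
t13.5 rz 0.2  shift [-0.002   0.0015  0.1427] q7 1.06 F [-0.2 -0.4  0.1] tilt [-0.001 -0.002]
```

```bash
python3 -m pendant '[[[-0.002,0.0015,0.02,0,0,0],[0,0,0.035,0,0,0],[0,0,0.035,0,0,0],[0,0,0.025,0,0,0],[0,0,0.018,0,0,0],[0,0,0.009,0,0,0],[0,0,0,0,0,0],[0,0,0,0,0,0]]]'
python3 -m pendant '[[[0,0,0,0,0,0],[0,0,0,0,0,0],[0,0,0,0,0,0],[0,0,0,0,0,0],[0,0,0,0,0,0],[0,0,0,0,0,0]]]' 0.2 25
python3 -m pendant '[[[0,0,-0.02,0,0,0],[0,0,-0.035,0,0,0],[0,0,-0.035,0,0,0],[0,0,-0.03,0,0,0],[0,0,-0.02,0,0,0],[0,0,0,0,0,2.7],[0,0,0,0,0,0]]]'
python3 - <<'E'
from h import *
go(.588,.0896,.15,82.2)
E
```

```text
time: 14.3
tool_pos: [0.6338, 0.2801, 0.0108]
tcp_rot: [0.001, 0.041, 0.999, 0.0]
force: [0.2, 0.3, 0.9]
gripper_width: 0.6
grip_force: 0.0
time: 14.9
tool_pos: [0.6339, 0.28, 0.0105]
tcp_rot: [0.001, 0.041, 0.999, -0.0]
force: [-0.6, -0.7, 6.4]
gripper_width: 0.376
grip_force: 25.0
time: 15.6
tool_pos: [0.6332, 0.2808, 0.1498]
tcp_rot: [0.0, 0.064, 0.998, 0.0]
force: [-0.3, -0.7, -1.3]
gripper_width: 0.372
grip_force: 25.0
t15.6 rz 0.4  shift [ 0.0188 -0.1956 -0.0004] q7 1.02 F [-0.3 -0.7 -1.3] tilt [0.    0.001]
```

```bash
python3 -m pendant '[[[0.0038,-0.039,0,0,0,0.4],[0.0038,-0.039,0,0,0,0],[0.0038,-0.039,0,0,0,0],[0.0038,-0.039,0,0,0,0],[0.0036,-0.0396,0,0,0,0],[0,0,0,0,0,0],[0,0,0.02,0,0,0],[0,0,0.025,0,0,0],[0,0,0.015,0,0,0],[0,0,0.004,0,0,0],[0,0,0,0,0,0],[0,0,0,0,0,0]]]'
python3 - <<'E'
from h import *
go(.588,.0896,.0725,82.2)
im=np.ascontiguousarray(snap("scene","s6.png")); x0,y0,w,h,f=265,185,80,60,8
b=cv2.resize(np.ascontiguousarray(im[y0:y0+h,x0:x0+w,::-1]),None,fx=f,fy=f,interpolation=cv2.INTER_CUBIC)
u=np.array([.9907,-.1357]);v=np.array([.1357,.9907]);S=np.array([.4934,.1025])
t=np.array(ctrl.read_state()["tool_pos"]); C=t[:2]; zu=t[2]-.0105
def dr(P,col):
    q=((proj("scene",P)-[x0,y0]+.5)*f).astype(int); cv2.polylines(b,[q],True,col,1)
T=lambda C,a,c,z:[*(C+a*u+c*v),z]
for C,z,col in((C,zu,(255,0,255)),(C,zu+.022,(255,0,255)),(S+.032*u,.084,(0,255,0)),(S+.095*u,.062,(255,255,0))): dr([T(C,-.03,-.0175,z),T(C,-.03,.0175,z),T(C,.03,.0175,z),T(C,.03,-.0175,z)],col)
cv2.imwrite("pics/s6c.png",b)
E
```

```text
time: 16.8
tool_pos: [0.5889, 0.0894, 0.086]
tcp_rot: [0.0, 0.068, 0.998, 0.0]
force: [0.5, 0.5, -0.1]
gripper_width: 0.372
grip_force: 25.0
t16.8 rz 0.0  shift [0.0009 0.     0.0135] q7 1.27 F [ 0.5  0.5 -0.1] tilt [0.001 0.   ]
```

View pics/s6c.png

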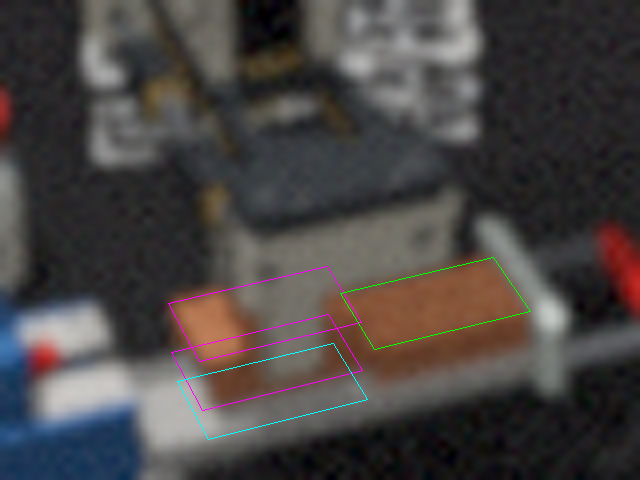

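The first strip's rear end shows at about crop x 330, some 2 mm further back than the overlay. I'll set the second strip 2 mm further back.

```bash
python3 -m pendant '[[[-0.0015,0,0,0,0,0],[0,0,0,0,0,0],[0,0,0.006,0,0,0],[0,0,0.004,0,0,0],[0,0,0.003,0,0,0],[0,0,0,0,0,0],[0,0,0,0,0,0]]]'
python3 - <<'E'
from h import *
go(.589,.0894,.0725,82.2)
E
```

```text
time: 17.55
tool_pos: [0.5899, 0.0887, 0.0724]
tcp_rot: [-0.0, 0.068, 0.998, -0.0]
force: [-0.1, 0.3, -0.0]
gripper_width: 0.368
grip_force: 25.0
t17.6 rz 0.0  shift [ 0.001   0.0005 -0.0001] q7 1.27 F [-0.1  0.3 -0. ] tilt [-0. -0.]
```

```bash
python3 -m pendant '[[[0,0,0,0,0,0],[0,0,0,0,0,0],[0,0,0,0,0,0],[0,0,-0.02,0,0,0],[0,0,-0.03,0,0,0],[0,0,-0.03,0,0,0],[0.02,0.04,0,0,0,0],[0.02,0.04,0,0,0,0],[0.02,0.04,0,0,0,0],[0.02,0.03,0,0,0,0],[0,0,0,0,0,0],[0,0,0,0,0,0]]]' 0.6
python3 - <<'E'
from h import *
im=snap("top","t7.png"); im2=snap("scene","s7.png")
for c in strips("top",im,(190,130,295,250)): print("strip",c)
for p,c in blobs("top",im,(0,120,80),(6,255,255),(295,130,355,240),5): print("red",c.round(1),len(p),axis_pts("top",p,.068)[:2])
for c in strips("top",im,(295,130,360,230),.084): print("railstrip",c,"along",(np.array(c[1])-[.4934,.1025])@[.9907,-.1357],(np.array(c[1])-[.4934,.1025])@[.1357,.9907])
cv2.imwrite("pics/t7c.png",cv2.resize(np.ascontiguousarray(np.hstack([im[150:230,285:365,::-1],im2[195:275,265:345,::-1]])),None,fx=5,fy=5,interpolation=cv2.INTER_CUBIC))
go(.4646,.1064,.05,82.2)
E
```

```text
time: 18.75
tool_pos: [0.5306, 0.2491, 0.1526]
tcp_rot: [0.0, 0.067, 0.998, -0.0]
force: [1.0, -0.6, -0.3]
gripper_width: 0.599
grip_force: 0.0
strip (array([229.9, 219. ]), array([0.428, 0.387]), np.float64(7.33), array([0.051, 0.015]))
red [327.4 141.4] 15 (array([0.67332144, 0.07931745]), np.float64(138.46873594701984))
red [316.4 215.8] 98 (array([0.44279911, 0.10881947]), np.float64(82.29608729097481))
railstrip (array([323.6, 169.8]), array([0.582, 0.089]), np.float64(159.237), array([0.057, 0.019])) along 0.08960796999999995 -0.0013514300000000042
railstrip (array([322.8, 188.8]), array([0.524, 0.091]), np.float64(170.365), array([0.062, 0.018])) along 0.03187597000000002 -0.007240629999999994
t18.9 rz -0.1  shift [ 0.0477 -0.1477  0.1028] q7 0.99 F [-0.8  0.6  0.5] tilt [ 0.001 -0.001]
```

View pics/t7c.png

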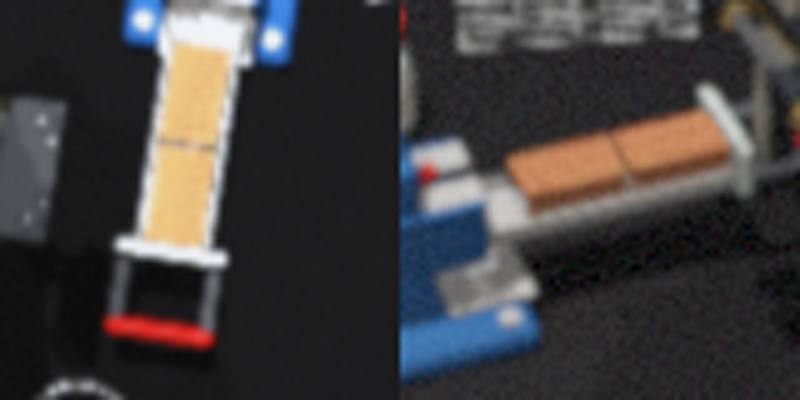

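Both strips lie flat, end to end in the channel, with a narrow gap at left crop (188,145). Next I go into the bow and push the nose plate home.

```bash
python3 -m pendant '[[[0.012,-0.037,0,0,0,0],[0.012,-0.037,0,0,0,0],[0.012,-0.037,0,0,0,0],[0.012,-0.037,0,0,0,0],[0,0,0,0,0,0],[0,0,0,0,0,0],[0,0,0.01,0,0,0],[0,0,0,0,0,0]]]' 0
python3 - <<'E'
from h import *
go(.4646,.1064,.05,82.2)
E
```

```text
time: 19.65
tool_pos: [0.4632, 0.1088, 0.1414]
tcp_rot: [-0.001, 0.067, 0.998, -0.0]
force: [-0.3, 0.3, -0.1]
gripper_width: 0.011
grip_force: 0.0
t19.6 rz 0.1  shift [-0.0018 -0.0022  0.0914] q7 1.18 F [-0.3  0.3 -0.1] tilt [-0.002 -0.   ]
```

```bash
python3 -m pendant '[[[-0.002,-0.002,0.02,0,0,0],[0,0,0.03,0,0,0],[0,0,0.025,0,0,0],[0,0,0.012,0,0,0],[0,0,0.005,0,0,0],[0,0,0,0,0,0],[-0.005,0,0,0,0,0],[-0.005,0,0,0,0,0],[-0.005,0,0,0,0,0],[-0.005,0,0,0,0,0],[-0.005,0,0,0,0,0],[0,0,0,0,0,0]]]'
python3 -m pendant '[[[-0.01,0,0,0,0,0],[-0.01,0,0,0,0,0],[-0.01,0,0,0,0,0],[-0.01,0,0,0,0,0],[-0.01,0,0,0,0,0],[-0.01,0,0,0,0,0]]]'
python3 - <<'E'
from h import *
go(.4646+.164*.9907,.1064-.164*.1357,.05,82.2)
E
```

```text
time: 20.85
tool_pos: [0.4864, 0.103, 0.0508]
tcp_rot: [-0.004, 0.067, 0.998, -0.0]
force: [-5.7, 1.8, 4.1]
gripper_width: 0.004
grip_force: 3.3
time: 21.45
tool_pos: [0.543, 0.0953, 0.0506]
tcp_rot: [-0.007, 0.067, 0.998, -0.0]
force: [-11.8, 0.7, 8.8]
gripper_width: 0.003
grip_force: 5.8
t21.4 rz 0.1  shift [-0.0848  0.0003 -0.0006] q7 1.25 F [-11.8   0.7   8.8] tilt [-0.014  0.   ]
```

```bash
python3 -m pendant '[[[-0.01,0,0,0,0,0],[-0.01,0,0,0,0,0],[-0.01,0,0,0,0,0],[-0.01,0,0,0,0,0],[-0.01,0,0,0,0,0],[-0.01,0,0,0,0,0],[-0.01,0,0,0,0,0],[0,0,0,0,0,0]]]'
python3 -m pendant '[[[-0.004,0,0,0,0,0],[-0.004,0,0,0,0,0],[-0.004,0,0,0,0,0],[-0.003,0,0,0,0,0],[0,0,0,0,0,0]]]'
python3 -m pendant '[[[-0.003,0,0,0,0,0],[-0.003,0,0,0,0,0],[0,0,0,0,0,0],[0,0,0,0,0,0]]]'
python3 - <<'E'
from h import *
go(.4646+.164*.9907,.1064-.164*.1357,.05,82.2)
E
```

```text
time: 22.25
tool_pos: [0.6139, 0.0858, 0.0506]
tcp_rot: [-0.006, 0.068, 0.998, 0.0]
force: [-9.1, 1.1, 6.8]
gripper_width: 0.002
grip_force: 4.6
time: 22.75
tool_pos: [0.6268, 0.084, 0.0506]
tcp_rot: [-0.008, 0.067, 0.998, -0.0]
force: [-11.9, 1.5, 9.0]
gripper_width: 0.009
grip_force: 6.1
time: 23.15
tool_pos: [0.6264, 0.084, 0.0506]
tcp_rot: [-0.014, 0.067, 0.998, -0.0]
force: [-21.6, 1.9, 18.3]
gripper_width: 0.004
grip_force: 11.7
t23.1 rz 0.1  shift [-0.0007  0.0002  0.0006] q7 1.29 F [-21.6   1.9  18.3] tilt [-0.029  0.001]
```

```bash
python3 -m pendant '[[[0.008,0,0,0,0,0],[0.007,0,0,0,0,0],[0,0,-0.03,0,0,0],[0,0,-0.035,0,0,0],[0,0,-0.035,0,0,0],[0.034,0.008,0,0,0,0],[0.028,0.03,0,0,0,0],[0.028,0.03,0,0,0,0],[0.028,0.03,0,0,0,0],[0.024,0.03,0,0,0,0],[0,0,0,0,0,0],[0,0,0,0,0,0]]]' 0.6
python3 - <<'E'
from h import *
im=snap("top","t8.png"); im2=snap("scene","s8.png")
for c in strips("top",im,(190,130,295,250)): print("strip",c)
for p,c in blobs("top",im,(0,120,80),(6,255,255),(295,60,355,240),4): print("red",c.round(1),len(p),axis_pts("top",p,.068)[:2])
cv2.imwrite("pics/t8c.png",cv2.resize(np.ascontiguousarray(np.hstack([im[90:190,190:350,::-1],im2[180:280,180:340,::-1]])),None,fx=2.5,fy=2.5,interpolation=cv2.INTER_CUBIC))
go(.421,.275,.008,46)
E
```

```text
time: 24.35
tool_pos: [0.5019, 0.231, 0.1512]
tcp_rot: [0.001, 0.067, 0.998, 0.0]
force: [0.3, 0.1, -0.8]
gripper_width: 0.602
grip_force: 0.0
strip (array([232.5, 216.9]), array([0.435, 0.379]), np.float64(8.988), array([0.064, 0.031]))
red [324.  167.7] 103 (array([0.59118077, 0.08822917]), np.float64(82.25587694400276))
t24.4 rz 36.1  shift [ 0.0914 -0.0234  0.1428] q7 0.98 F [ 0.5  0.1 -0.2] tilt [ 0.002 -0.001]
```

View pics/t8c.png

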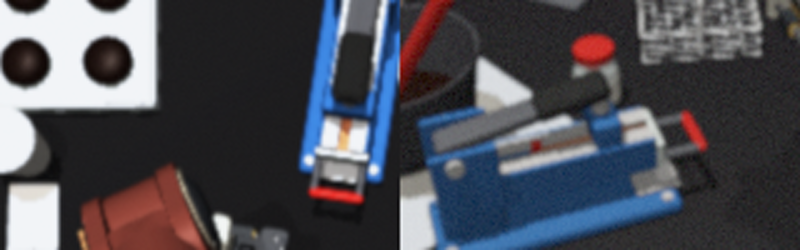

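The rail is home: the handle is back at (0.591, 0.088). The tab has moved back to right crop (535,147) and copper shows in the slot. Now I locate the remaining strips and the tab in the scene image.

Run:
```python
from h import *
im=cv2.imread("pics/s8.png")[:,:,::-1]; im0=cv2.imread("pics/scene0.png")[:,:,::-1]
for i in (im0,im):
    for p,c in blobs("scene",i,(4,90,60),(18,255,255),(280,220,460,330),60): print(c.round(1),len(p),unproj("scene",c,.014)[:2].round(3))
    for p,c in blobs("scene",i,(0,130,60),(4,255,255),(210,215,310,260),4): print("red",c.round(1),len(p),unproj("scene",c,.1)[:2].round(3))
```

```text
[382.1 265.6] 397 [0.423 0.277]
[344.  275.8] 377 [0.537 0.259]
[399.6 290.5] 429 [0.438 0.376]
[316.6 293.3] 441 [0.632 0.279]
[369.5 308. ] 473 [0.541 0.387]
red [297.6 231.5] 80 [0.606 0.123]
[382.4 265.7] 381 [0.423 0.278]
[399.8 290.4] 423 [0.438 0.376]
[369.5 308. ] 475 [0.541 0.387]
red [297.  231.5] 81 [0.608 0.122]
red [234.3 238.3] 9 [0.769 0.066]
```

```bash
python3 -m pendant '[[[0,0,0,0,0,7.2],[0,0,0,0,0,7.2],[0,0,0,0,0,7.2],[0,0,0,0,0,7.2],[0,0,0,0,0,7.2],[0.03,-0.007,0,0,0,0],[0.03,-0.007,0,0,0,0],[0.03,-0.007,0,0,0,0],[0,0,0,0,0,0],[0,0,0,0,0,0]]]'
python3 - <<'E'
from h import *
go(.4225,.2765,.009,46)
E
```

```text
time: 25.45
tool_pos: [0.4231, 0.2763, 0.1509]
tcp_rot: [0.001, 0.374, 0.928, 0.0]
force: [0.4, -0.6, 0.2]
gripper_width: 0.6
grip_force: 0.0
t25.4 rz 0.1  shift [ 0.0007 -0.0004  0.1419] q7 0.33 F [ 0.4 -0.6  0.2] tilt [ 0.002 -0.   ]
```

```bash
python3 -m pendant '[[[0,0,0.03,0,0,0],[0,0,0.035,0,0,0],[0,0,0.035,0,0,0],[0,0,0.022,0,0,0],[0,0,0.014,0,0,0],[0,0,0.006,0,0,0],[0,0,0,0,0,0],[0,0,0,0,0,0]]]'
python3 -m pendant '[[[0,0,0,0,0,0],[0,0,0,0,0,0],[0,0,0,0,0,0],[0,0,0,0,0,0],[0,0,0,0,0,0],[0,0,0,0,0,0]]]' 0.2 25
python3 -m pendant '[[[0,0,-0.02,0,0,0],[0,0,-0.035,0,0,0],[0,0,-0.035,0,0,0],[0,0,-0.035,0,0,0],[0,0,-0.03,0,0,0],[0,0,0,0,0,-7.3],[0,0,0,0,0,-7.3],[0,0,0,0,0,-7.3],[0,0,0,0,0,0],[0,0,0,0,0,0]]]'
python3 - <<'E'
from h import *
go(.4873,-.2066,.16,67.84)
E
```

```text
time: 26.25
tool_pos: [0.4232, 0.2767, 0.0092]
tcp_rot: [0.001, 0.374, 0.928, 0.0]
force: [-0.2, 0.1, 0.4]
gripper_width: 0.599
grip_force: 0.0
time: 26.85
tool_pos: [0.4219, 0.2773, 0.0091]
tcp_rot: [0.0, 0.373, 0.928, 0.0]
force: [-0.7, 0.2, 5.5]
gripper_width: 0.371
grip_force: 25.0
time: 27.85
tool_pos: [0.4217, 0.277, 0.1634]
tcp_rot: [-0.0, 0.191, 0.982, -0.0]
force: [-1.2, 0.3, 0.6]
gripper_width: 0.368
grip_force: 25.0
t27.9 rz 0.1  shift [-0.2432 -0.4231  0.0034] q7 0.64 F [-1.2  0.3  0.6] tilt [-0.001 -0.   ]
```

```bash
python3 -m pendant '[[[-0.0203,-0.0353,0,0,0,0],[-0.0203,-0.0353,0,0,0,0],[-0.0203,-0.0353,0,0,0,0],[-0.0203,-0.0353,0,0,0,0],[-0.0203,-0.0353,0,0,0,0],[-0.0203,-0.0353,0,0,0,0],[-0.0203,-0.0353,0,0,0,0],[-0.0203,-0.0353,0,0,0,0],[-0.0203,-0.0353,0,0,0,0],[-0.0203,-0.0353,0,0,0,0],[-0.0203,-0.0353,0,0,0,0],[-0.0199,-0.0348,0,0,0,0]]]'
python3 -m pendant '[[[0,0,0,0,0,0],[0,0,0,0,0,0],[0,0,0,0,0,0]]]'
python3 - <<'E'
from h import *
go(.4873,-.2066,.04,67.84)
im=snap("scene","s9.png")
cv2.imwrite("pics/s9c.png",cv2.resize(np.ascontiguousarray(im[110:230,240:380,::-1]),None,fx=4,fy=4,interpolation=cv2.INTER_CUBIC))
E
```

```text
time: 29.05
tool_pos: [0.4898, -0.2077, 0.1635]
tcp_rot: [-0.0, 0.191, 0.982, -0.0]
force: [0.5, 0.1, -0.7]
gripper_width: 0.369
grip_force: 25.0
time: 29.35
tool_pos: [0.4897, -0.2044, 0.1633]
tcp_rot: [-0.001, 0.189, 0.982, 0.001]
force: [-0.3, -0.0, 0.3]
gripper_width: 0.379
grip_force: 25.0
t29.4 rz 0.3  shift [ 0.0012 -0.0031  0.1233] q7 1.64 F [-0.3 -0.   0.3] tilt [-0.001  0.001]
```

View pics/s9c.png

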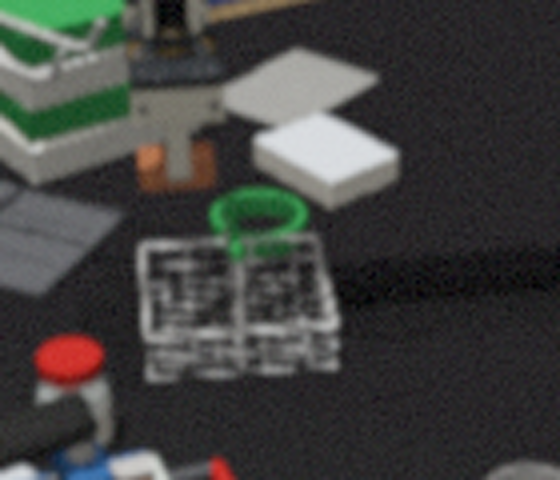

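The strip is held above the left (+x) half of the basket, at crop (175,165). I lower it and release.

```bash
python3 -m pendant '[[[0.001,-0.002,0.02,0,0,0],[0,0,0.03,0,0,0],[0,0,0.03,0,0,0],[0,0,0.025,0,0,0],[0,0,0.012,0,0,0],[0,0,0.006,0,0,0],[0,0,0,0,0,0]]]'
python3 -m pendant '[[[0,0,0,0,0,0],[0,0,0,0,0,0],[0,0,0,0,0,0],[0,0,0,0,0,0],[0,0,-0.02,0,0,0],[0,0,-0.035,0,0,0],[0,0,-0.035,0,0,0],[0,0,-0.03,0,0,0],[0,0,0,0,0,0]]]' 0.5
python3 - <<'E'
from h import *
go(.438,.375,.15,90)
E
```

```text
time: 30.1
tool_pos: [0.4883, -0.2069, 0.0406]
tcp_rot: [-0.0, 0.189, 0.982, 0.0]
force: [0.6, 0.4, -0.3]
gripper_width: 0.373
grip_force: 25.0
time: 31.0
tool_pos: [0.4908, -0.2089, 0.165]
tcp_rot: [0.005, 0.19, 0.982, -0.001]
force: [1.1, -0.4, -0.3]
gripper_width: 0.499
grip_force: 0.0
t31.0 rz -21.9  shift [0.0529 0.5839 0.0145] q7 1.65 F [ 1.1 -0.4 -0.3] tilt [ 0.009 -0.004]
```

```bash
python3 -m pendant '[[[0,0,0,0,0,-7.3],[0,0,0,0,0,-7.3],[0,0,0,0,0,-7.3],[0.0038,0.0417,0,0,0,0],[0.0038,0.0417,0,0,0,0],[0.0038,0.0417,0,0,0,0],[0.0038,0.0417,0,0,0,0],[0.0038,0.0417,0,0,0,0],[0.0038,0.0417,0,0,0,0],[0.0038,0.0417,0,0,0,0],[0.0038,0.0417,0,0,0,0],[0.0038,0.0417,0,0,0,0]]]' 0.6
python3 -m pendant '[[[0.0038,0.0417,0,0,0,0],[0.0038,0.0417,0,0,0,0],[0.0038,0.0417,0,0,0,0],[0.0038,0.0417,0,0,0,0],[0.0038,0.0417,0,0,0,0],[0,0,0,0,0,0],[0,0,0,0,0,0]]]'
python3 - <<'E'
from h import *
im=snap("scene","s10.png");snap("top","t10.png")
for p,c in blobs("scene",im,(4,90,60),(18,255,255),(200,140,460,330),30): print(c.round(1),len(p),unproj("scene",c,.014)[:2].round(3))
go(.438,.376,.009,89.5)
E
```

```text
time: 32.2
tool_pos: [0.4529, 0.1691, 0.16]
tcp_rot: [-0.001, -0.0, 1.0, -0.0]
force: [1.0, -0.6, 0.3]
gripper_width: 0.6
grip_force: 0.0
time: 32.9
tool_pos: [0.4338, 0.3766, 0.1595]
tcp_rot: [-0.001, -0.001, 1.0, -0.001]
force: [-0.1, -1.6, -0.1]
gripper_width: 0.6
grip_force: 0.0
[427.7 163.8] 704 [-0.062 -0.097]
[446.6 188.3] 300 [-0.007  0.068]
[285.8 187.3] 133 [ 0.485 -0.215]
[399.5 290.4] 426 [0.438 0.376]
[369.4 308. ] 481 [0.541 0.387]
t33.0 rz 0.4  shift [-0.003   0.0022  0.1509] q7 0.83 F [ 0.5 -0.6 -0.1] tilt [-0.001 -0.002]
```

```bash
python3 -m pendant '[[[-0.003,0.001,0.03,0,0,0],[0,0,0.035,0,0,0],[0,0,0.035,0,0,0],[0,0,0.03,0,0,0],[0,0,0.014,0,0,0],[0,0,0.007,0,0,0],[0,0,0,0,0,0],[0,0,0,0,0,0]]]'
python3 -m pendant '[[[0,0,0,0,0,0],[0,0,0,0,0,0],[0,0,0,0,0,0],[0,0,0,0,0,0],[0,0,0,0,0,0],[0,0,0,0,0,0]]]' 0.2 25
python3 -m pendant '[[[0,0,-0.02,0,0,0],[0,0,-0.035,0,0,0],[0,0,-0.035,0,0,0],[0,0,-0.035,0,0,0],[0,0,-0.03,0,0,0],[0,0,0,0,0,7.2],[0,0,0,0,0,7.2],[0,0,0,0,0,7.2],[0,0,0,0,0,0],[0,0,0,0,0,0]]]'
python3 - <<'E'
from h import *
go(.4165,-.1475,.16,67.84)
E
```

```text
time: 33.8
tool_pos: [0.4388, 0.3776, 0.0109]
tcp_rot: [0.001, 0.0, 1.0, 0.001]
force: [0.3, -0.0, -0.9]
gripper_width: 0.602
grip_force: 0.0
time: 34.4
tool_pos: [0.4381, 0.3772, 0.0103]
tcp_rot: [0.0, -0.0, 1.0, 0.0]
force: [-0.8, -2.0, 5.2]
gripper_width: 0.373
grip_force: 25.0
time: 35.4
tool_pos: [0.4374, 0.3772, 0.1642]
tcp_rot: [-0.0, 0.186, 0.983, -0.0]
force: [-0.2, 0.7, -1.5]
gripper_width: 0.371
grip_force: 25.0
t35.4 rz 0.7  shift [-0.1786 -0.4939  0.0045] q7 0.53 F [-0.2  0.7 -1.5] tilt [-0.001 -0.001]
```

```bash
python3 -m pendant '[[[-0.02,-0.038,0,0,0,0.7],[-0.02,-0.038,0,0,0,0],[-0.02,-0.038,0,0,0,0],[-0.02,-0.038,0,0,0,0],[-0.02,-0.038,0,0,0,0],[-0.02,-0.038,0,0,0,0],[-0.02,-0.038,0,0,0,0],[-0.0064,-0.038,0,0,0,0],[-0.0064,-0.038,0,0,0,0],[-0.0064,-0.038,0,0,0,0],[-0.0064,-0.038,0,0,0,0],[-0.0064,-0.038,0,0,0,0]]]'
python3 -m pendant '[[[-0.0066,-0.038,0,0,0,0],[0,0,0,0,0,0],[0,0,0,0,0,0],[0,0,0,0,0,0]]]'
python3 - <<'E'
from h import *
go(.4165,-.1475,.04,67.84)
E
```

```text
time: 36.6
tool_pos: [0.4241, -0.1113, 0.1647]
tcp_rot: [0.0, 0.192, 0.981, 0.0]
force: [-0.4, 0.2, -0.1]
gripper_width: 0.375
grip_force: 25.0
time: 37.0
tool_pos: [0.4165, -0.1462, 0.1646]
tcp_rot: [-0.0, 0.192, 0.981, 0.0]
force: [0.2, 0.3, -1.1]
gripper_width: 0.369
grip_force: 25.0
t37.0 rz 0.0  shift [-0.0005 -0.0013  0.1246] q7 1.57 F [ 0.2  0.3 -1.1] tilt [-0.     0.001]
```

```bash
python3 -m pendant '[[[-0.002,-0.001,0.02,0,0,0],[0,0,0.03,0,0,0],[0,0,0.03,0,0,0],[0,0,0.025,0,0,0],[0,0,0.012,0,0,0],[0,0,0.007,0,0,0],[0,0,0,0,0,0]]]'
python3 -m pendant '[[[0,0,0,0,0,0],[0,0,0,0,0,0],[0,0,0,0,0,0],[0,0,0,0,0,0],[0,0,-0.02,0,0,0],[0,0,-0.035,0,0,0],[0,0,-0.035,0,0,0],[0,0,-0.03,0,0,0],[0,0,0,0,0,0]]]' 0.5
python3 - <<'E'
from h import *
go(.541,.387,.15,16.5); im=snap("scene","s11.png")
for p,c in blobs("scene",im,(4,90,60),(18,255,255),(240,160,460,330),30): print(c.round(1),len(p),unproj("scene",c,.014)[:2].round(3))
E
```

```text
time: 37.7
tool_pos: [0.4178, -0.1479, 0.0401]
tcp_rot: [-0.001, 0.192, 0.981, 0.0]
force: [0.1, 0.4, 0.1]
gripper_width: 0.374
grip_force: 25.0
time: 38.6
tool_pos: [0.4201, -0.1502, 0.1644]
tcp_rot: [0.005, 0.193, 0.981, -0.0]
force: [-0.0, -0.3, 0.0]
gripper_width: 0.497
grip_force: 0.0
t38.6 rz 51.2  shift [0.4809 0.2685 0.0103] q7 1.58 F [-0.  -0.3  0. ] tilt [ 0.009 -0.003]
[435.3 167.5] 326 [-0.069 -0.061]
[432.7 187.2] 787 [0.031 0.039]
[285.9 187.3] 132 [ 0.485 -0.214]
[311.3 187.7] 84 [ 0.408 -0.168]
[313.6 194.4] 37 [ 0.421 -0.127]
[369.6 308.1] 477 [0.541 0.387]
```

```bash
python3 -m pendant '[[[0.007,0.0418,0,0,0,0],[0.007,0.0418,0,0,0,0],[0.007,0.0418,0,0,0,0],[0.007,0.0418,0,0,0,0],[0.007,0.0418,0,0,0,0],[0.007,0.0418,0,0,0,0],[0.007,0.0418,0,0,0,0],[0.007,0.0418,0,0,0,0],[0.007,0.0418,0,0,0,0],[0.007,0.0418,0,0,0,0],[0.007,0.0418,0,0,0,0],[0.007,0.0418,0,0,0,0]]]' 0.6
python3 -m pendant '[[[0.007,0.0418,0,0,0,0],[0,0,0,0,0,8.5],[0,0,0,0,0,8.5],[0,0,0,0,0,8.5],[0,0,0,0,0,8.5],[0,0,0,0,0,8.5],[0,0,0,0,0,8.5],[0,0,0,0,0,0],[0,0,0,0,0,0]]]'
python3 - <<'E'
from h import *
go(.541,.387,.01,16.5); im=snap("scene","s12.png")
for p,c in blobs("scene",im,(4,90,60),(18,255,255),(260,170,420,330),30): print(c.round(1),len(p),unproj("scene",c,.014)[:2].round(3))
E
```

```text
time: 39.85
tool_pos: [0.5295, 0.3479, 0.1586]
tcp_rot: [-0.001, 0.193, 0.981, -0.001]
force: [0.8, -0.6, 0.3]
gripper_width: 0.604
grip_force: 0.0
time: 40.75
tool_pos: [0.5389, 0.3877, 0.1591]
tcp_rot: [-0.0, 0.596, 0.803, -0.001]
force: [0.4, -0.3, -0.0]
gripper_width: 0.6
grip_force: 0.0
t40.8 rz 0.4  shift [-0.0011  0.0022  0.1491] q7 -0.12 F [ 0.4 -0.3 -0. ] tilt [-0.002 -0.002]
[379.4 183.9] 379 [ 0.183 -0.071]
[412.4 181.8] 245 [ 0.071 -0.024]
[286.  187.3] 134 [ 0.484 -0.214]
[310.9 187.9] 81 [ 0.41  -0.168]
[313.4 194.4] 36 [ 0.421 -0.127]
[369.3 308. ] 460 [0.541 0.386]
```

```bash
python3 -m pendant '[[[-0.001,0.0015,0.03,0,0,0],[0,0,0.035,0,0,0],[0,0,0.035,0,0,0],[0,0,0.028,0,0,0],[0,0,0.014,0,0,0],[0,0,0.007,0,0,0],[0,0,0,0,0,0],[0,0,0,0,0,0]]]'
python3 -m pendant '[[[0,0,0,0,0,0],[0,0,0,0,0,0],[0,0,0,0,0,0],[0,0,0,0,0,0],[0,0,0,0,0,0],[0,0,0,0,0,0]]]' 0.2 25
python3 -m pendant '[[[0,0,-0.02,0,0,0],[0,0,-0.035,0,0,0],[0,0,-0.035,0,0,0],[0,0,-0.035,0,0,0],[0,0,-0.03,0,0,0],[0,0,0,0,0,-8.5],[0,0,0,0,0,-8.5],[0,0,0,0,0,-8.5],[0,0,0,0,0,-8.5],[0,0,0,0,0,-8.5],[0,0,0,0,0,-8.5]]]'
python3 - <<'E'
from h import *
go(.3965,-.1995,.16,67.84)
E
```

```text
time: 41.6
tool_pos: [0.5424, 0.3881, 0.0131]
tcp_rot: [0.0, 0.597, 0.802, 0.001]
force: [-0.1, -0.1, -0.0]
gripper_width: 0.599
grip_force: 0.0
time: 42.2
tool_pos: [0.5414, 0.3878, 0.0123]
tcp_rot: [-0.0, 0.597, 0.802, 0.0]
force: [-1.3, 0.2, 5.4]
gripper_width: 0.373
grip_force: 25.0
time: 43.3
tool_pos: [0.5412, 0.3872, 0.1659]
tcp_rot: [-0.0, 0.19, 0.982, -0.0]
force: [-0.6, -0.2, -0.9]
gripper_width: 0.374
grip_force: 25.0
t43.3 rz 0.2  shift [-0.0873 -0.598   0.0064] q7 0.62 F [-0.6 -0.2 -0.9] tilt [-0.001 -0.001]
```

```bash
python3 -m pendant '[[[-0.012,-0.04,0,0,0,0],[-0.012,-0.04,0,0,0,0],[-0.012,-0.04,0,0,0,0],[-0.012,-0.04,0,0,0,0],[-0.012,-0.04,0,0,0,0],[-0.012,-0.04,0,0,0,0],[-0.012,-0.04,0,0,0,0],[-0.012,-0.04,0,0,0,0],[0.0012,-0.04,0,0,0,0],[0.0012,-0.04,0,0,0,0],[0.0012,-0.04,0,0,0,0],[0.0012,-0.04,0,0,0,0]]]'
python3 -m pendant '[[[0.0012,-0.04,0,0,0,0],[0.0012,-0.04,0,0,0,0],[0.0012,-0.038,0,0,0,0],[0,0,0,0,0,0],[0,0,0,0,0,0],[0,0,0,0,0,0]]]'
python3 - <<'E'
from h import *
go(.3965,-.1995,.04,67.84)
E
```

```text
time: 44.5
tool_pos: [0.4428, -0.0927, 0.1665]
tcp_rot: [0.0, 0.193, 0.981, -0.0]
force: [1.3, -1.1, -0.7]
gripper_width: 0.372
grip_force: 25.0
time: 45.1
tool_pos: [0.3961, -0.1978, 0.1665]
tcp_rot: [-0.0, 0.192, 0.981, 0.0]
force: [-0.1, -0.0, 0.3]
gripper_width: 0.373
grip_force: 25.0
t45.1 rz -0.0  shift [-0.0011 -0.0015  0.1265] q7 1.70 F [-0.1 -0.   0.3] tilt [0.    0.001]
```

```bash
python3 -m pendant '[[[-0.001,0,0.02,0,0,0],[0,0,0.03,0,0,0],[0,0,0.03,0,0,0],[0,0,0.025,0,0,0],[0,0,0.012,0,0,0],[0,0,0.006,0,0,0],[0,0,0,0,0,0]]]'
python3 -m pendant '[[[0,0,0,0,0,0],[0,0,0,0,0,0],[0,0,0,0,0,0],[0,0,0,0,0,0],[0,0,-0.02,0,0,0],[0,0,-0.035,0,0,0],[0,0,-0.035,0,0,0],[0,0,-0.035,0,0,0],[0,0,0,0,0,0]]]' 0.46
python3 -m pendant '[[[0,0.04,0,0,0,0],[0,0.04,0,0,0,0],[0,0.04,0,0,0,0],[0,0.04,0,0,0,0],[0,0.04,0,0,0,0],[0,0,0,0,0,0],[0,0,0,0,0,0]]]' 0.46
python3 - <<'E'
from h import *
im=snap("top","t13.png");im2=snap("scene","s13.png")
for p,c in blobs("top",im,(55,100,60),(75,255,255),(370,180,440,235),5): print("grip",c.round(1),len(p),axis_pts("top",p,.1))
for c in strips("top",im,(370,170,460,255),.014): print("strip",c)
cv2.imwrite("pics/t13c.png",cv2.resize(np.ascontiguousarray(np.hstack([im[140:250,300:460,::-1],im2[140:250,220:340,::-1]])),None,fx=2.8,fy=2.8,interpolation=cv2.INTER_CUBIC))
go(.4466,-.19,.19,-22.2)
E
```

```text
time: 45.8
tool_pos: [0.3968, -0.1982, 0.0431]
tcp_rot: [-0.001, 0.192, 0.981, 0.0]
force: [0.3, -0.1, -1.1]
gripper_width: 0.371
grip_force: 25.0
time: 46.7
tool_pos: [0.3991, -0.2008, 0.1728]
tcp_rot: [0.005, 0.193, 0.981, -0.001]
force: [0.4, 0.2, -0.2]
gripper_width: 0.46
grip_force: 0.0
time: 47.4
tool_pos: [0.4718, -0.0135, 0.1679]
tcp_rot: [-0.001, 0.192, 0.981, -0.0]
force: [-0.3, -0.6, -0.5]
gripper_width: 0.458
grip_force: 0.0
grip [419.  216.9] 120 (array([ 0.44451831, -0.194621  ]), np.float64(68.08672670530889), array([0.09842213, 0.01084379]))
strip (array([417. , 203.2]), array([ 0.49, -0.21]), np.float64(159.751), array([0.06 , 0.039]))
strip (array([401.7, 223.9]), array([ 0.423, -0.162]), np.float64(171.262), array([0.047, 0.02 ]))
strip (array([414.4, 232.2]), array([ 0.397, -0.202]), np.float64(158.233), array([0.062, 0.038]))
t47.5 rz 89.8  shift [-0.1708  0.0428 -0.022 ] q7 1.26 F [ 1.2 -0.6  0.1] tilt [-0.001 -0.001]
```

View pics/t13c.png

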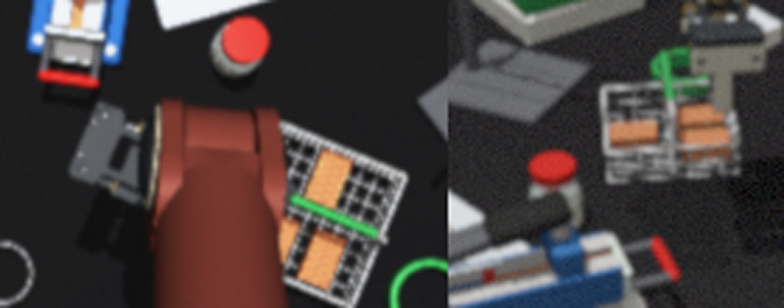

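All three leftover strips are in the basket (left crop (330,178), (322,260) and (287,240)), and its green bar is free. Next I turn and grip the bar.

```bash
python3 -m pendant '[[[0,0,0,0,0,8.2],[0,0,0,0,0,8.2],[0,0,0,0,0,8.2],[0,0,0,0,0,8.2],[0,0,0,0,0,8.2],[0,0,0,0,0,8.2],[0,0,0,0,0,8.2],[0,0,0,0,0,8.2],[0,0,0,0,0,8.2],[0,0,0,0,0,8.2],[0,0,0,0,0,8.0],[0,0,0,0,0,0]]]' 0.5 40
python3 -m pendant '[[[-0.034,0.0085,0,0,0,0],[-0.034,0.0085,0,0,0,0],[-0.034,0.0085,0,0,0,0],[-0.034,0.0085,0,0,0,0],[-0.034,0.0085,0,0,0,0],[0,0,0,0,0,0],[0,0,0,0,0,0]]]'
python3 - <<'E'
from h import *
go(.4466,-.19,.081,-22.2)
E
```

```text
time: 48.7
tool_pos: [0.4717, -0.0159, 0.1685]
tcp_rot: [0.0, 0.831, 0.556, -0.001]
force: [-0.1, -0.8, -0.1]
gripper_width: 0.5
grip_force: 0.0
time: 49.4
tool_pos: [0.4462, -0.1891, 0.1687]
tcp_rot: [-0.0, 0.831, 0.556, -0.0]
force: [1.0, 0.7, 0.2]
gripper_width: 0.497
grip_force: 0.0
t49.4 rz -0.2  shift [-0.0007  0.0008  0.0877] q7 0.36 F [1.  0.7 0.2] tilt [-0.  0.]
```

```bash
python3 -m pendant '[[[0,0,0.03,0,0,0],[0,0,0.03,0,0,0],[0,0,0.018,0,0,0],[0,0,0.009,0,0,0],[0,0,0,0,0,0],[0,0,0,0,0,0]]]'
python3 -m pendant '[[[0,0,0,0,0,0],[0,0,0,0,0,0],[0,0,0,0,0,0],[0,0,0,0,0,0],[0,0,0,0,0,0],[0,0,0,0,0,0],[0,0,0,0,0,0]]]' 0 40
python3 -m pendant '[[[0,0,-0.01,0,0,0],[0,0,-0.02,0,0,0],[0,0,-0.025,0,0,0],[0,0,-0.025,0,0,0],[0,0,-0.025,0,0,0],[0,0,-0.025,0,0,0],[0,0,-0.02,0,0,0],[0,0,-0.01,0,0,0],[0,0,0,0,0,0],[0,0,0,0,0,0],[0,0,0,0,0,0]]]'
python3 - <<'E'
from h import *
u=np.array([.588,-.809]); p=np.array([.525,-.371])-.08*u
go(p[0],p[1],.236,-54)
im=snap("scene","s14.png"); im2=snap("top","t14.png")
cv2.imwrite("pics/t14c.png",cv2.resize(np.ascontiguousarray(np.hstack([im2[120:250,370:560,::-1],im[90:220,190:350,::-1]])),None,fx=2.2,fy=2.2,interpolation=cv2.INTER_CUBIC))
E
```

```text
time: 50.0
tool_pos: [0.4477, -0.1875, 0.0822]
tcp_rot: [0.0, 0.83, 0.558, 0.0]
force: [-0.7, -0.3, 0.2]
gripper_width: 0.501
grip_force: 0.0
time: 50.7
tool_pos: [0.448, -0.1882, 0.0819]
tcp_rot: [0.001, 0.83, 0.557, 0.0]
force: [2.3, -1.1, 0.2]
gripper_width: 0.098
grip_force: 40.0
time: 51.8
tool_pos: [0.4461, -0.1871, 0.2403]
tcp_rot: [-0.001, 0.83, 0.557, -0.001]
force: [0.5, -0.4, -4.2]
gripper_width: 0.095
grip_force: 40.0
t51.8 rz 31.7  shift [-0.0443  0.1152  0.0039] q7 0.28 F [ 0.5 -0.4 -4.2] tilt [-0.003  0.001]
```

View pics/t14c.png

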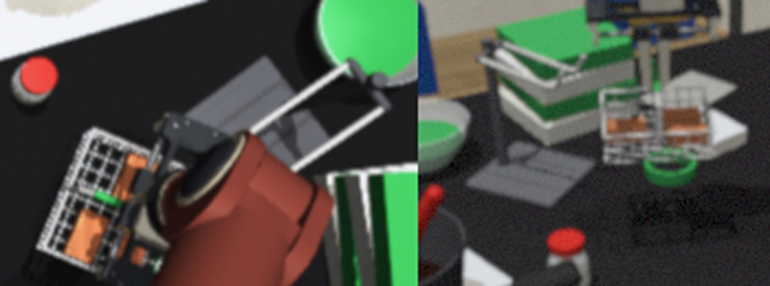

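The basket hangs from the gripper with the strips inside; both prongs are clear at left crop (253,133) and (295,170). I'll turn it, move to the pre-hook pose, and overlay my hook estimate.

```bash
python3 -m pendant '[[[0,0,0,0,0,5.3],[0,0,0,0,0,5.3],[0,0,0,0,0,5.3],[0,0,0,0,0,5.3],[0,0,0,0,0,5.3],[0,0,0,0,0,5.2],[-0.009,0.023,0,0,0,0],[-0.009,0.023,0,0,0,0],[-0.009,0.023,0,0,0,0],[-0.009,0.023,0,0,0,0],[-0.009,0.023,0,0,0,0],[0,0,0,0,0,0]]]'
python3 -m pendant '[[[0,0,0,0,0,0],[0,0,0,0,0,0],[0,0,0,0,0,0]]]'
python3 - <<'E'
from h import *
u=np.array([.588,-.809]);v=np.array([.809,.588]);s=np.array([.525,-.371]); p=s-.08*u
go(p[0],p[1],.236,-54)
im=snap("scene","s15.png"); im2=snap("top","t15.png"); f=4; out=[]
for n,i,(x0,y0) in(("scene",im,(190,85)),("top",im2,(450,125))):
    w,h=100,140
    b=cv2.resize(np.ascontiguousarray(i[y0:y0+h,x0:x0+w,::-1]),None,fx=f,fy=f,interpolation=cv2.INTER_CUBIC)
    for sg in(1,-1):
        P=[[*(s+a*u+sg*.033*v),z] for a,z in((-.03,.228),(-.012,.202),(0,.200),(.124,.221))]
        cv2.polylines(b,[((proj(n,P)-[x0,y0]+.5)*f).astype(int)],False,(255,0,255),1)
    out.append(b)
cv2.imwrite("pics/h15.png",np.hstack(out))
E
```

```text
time: 53.1
tool_pos: [0.4779, -0.31, 0.2399]
tcp_rot: [0.001, 0.952, 0.308, -0.001]
force: [2.1, -0.7, -8.7]
gripper_width: 0.095
grip_force: 39.9
time: 53.4
tool_pos: [0.4779, -0.3064, 0.241]
tcp_rot: [-0.0, 0.951, 0.309, -0.001]
force: [0.6, -3.4, -9.3]
gripper_width: 0.093
grip_force: 40.0
t53.4 rz 0.0  shift [ 0.0001 -0.0001  0.005 ] q7 0.00 F [ 0.6 -3.4 -9.3] tilt [-0.001  0.   ]
```

View pics/h15.png

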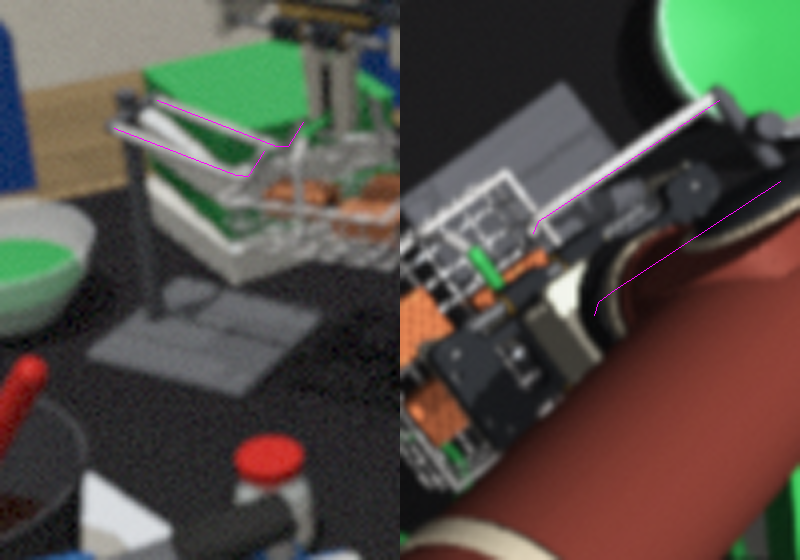

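The overlay follows both prongs to within about 1 px. The force reading of 9 N suggests the basket's front wall, whose top is at about 0.203, is rubbing the undersides of the prongs at about 0.196. I back out and lower so that the bar clears the tips while the wall passes under the prongs.

```bash
python3 -m pendant '[[[0,-0.02,0,0,0,0],[0,-0.025,0,0,0,0],[0,-0.025,0,0,0,0],[0,0,0.007,0,0,0],[0,0,0.007,0,0,0],[0,0,0,0,0,0],[0,0,0,0,0,0],[0,0,0,0,0,0]]]'
python3 - <<'E'
from h import *
u=np.array([.588,-.809]);s=np.array([.525,-.371])
go(*s,.190,-54)
im=snap("scene","s16.png"); im2=snap("top","t16.png")
for p,c in blobs("scene",im,(50,90,40),(75,255,255),(260,80,340,160),5): print("g",c.round(1),len(p))
cv2.imwrite("pics/h16.png",cv2.resize(np.ascontiguousarray(im[80:190,190:350,::-1]),None,fx=4.5,fy=4.5,interpolation=cv2.INTER_CUBIC))
E
```

```text
time: 54.3
tool_pos: [0.4376, -0.2514, 0.2279]
tcp_rot: [0.001, 0.951, 0.309, 0.0]
force: [-0.5, -0.1, -4.4]
gripper_width: 0.092
grip_force: 39.9
t54.3 rz -0.0  shift [0.0004 0.1481 0.0381] q7 -0.04 F [-0.5 -0.1 -4.4] tilt [ 0.    -0.001]
g [271.  108.7] 451
g [287.4 123.7] 25
g [286.9 132.3] 10
g [262.7 134.8] 21
g [271.  135.6] 7
g [309.9 158.2] 20
```

View pics/h16.png

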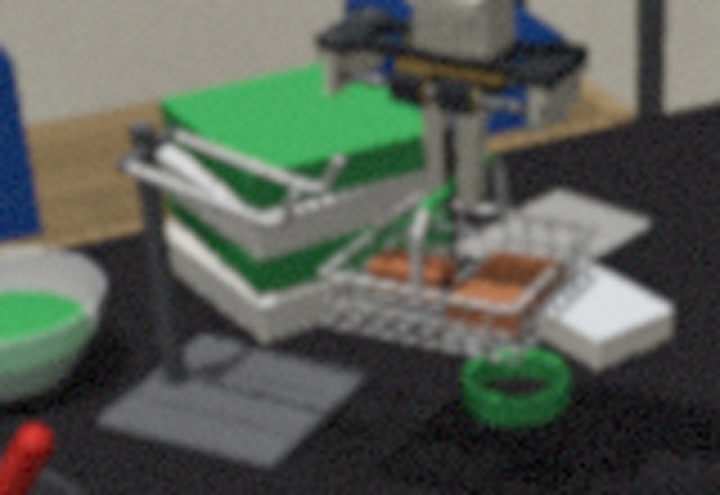

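I have used up my allowance of views (in fact slightly exceeded it), so from here on I check with numbers only. I compare the rim corners seen at crop (322,272), (550,305) and (592,225) with predictions to get the basket's tilt.

Run:
```python
from h import *
u=np.array([.588,-.809,0]);v=np.array([.809,.588,0]);B=np.array([*ctrl.read_state()["tool_pos"][:2],.246])
for t in(-12,-6,0,6,12):
    M=R.from_rotvec(v*np.radians(t))
    print(t,[tuple(((proj("scene",[B+M.apply(a*u+c*v+[0,0,-.055])])[0]-[190,80]+.5)*4.5).round().astype(int)) for a,c in((.08,.075),(-.08,.075),(-.08,-.075),(.08,-.075))])
```

```text
-12 [(np.int64(303), np.int64(246)), (np.int64(493), np.int64(329)), (np.int64(581), np.int64(244)), (np.int64(402), np.int64(169))]
-6 [(np.int64(309), np.int64(258)), (np.int64(501), np.int64(322)), (np.int64(589), np.int64(237)), (np.int64(408), np.int64(181))]
0 [(np.int64(316), np.int64(270)), (np.int64(509), np.int64(313)), (np.int64(596), np.int64(229)), (np.int64(414), np.int64(192))]
6 [(np.int64(324), np.int64(282)), (np.int64(515), np.int64(304)), (np.int64(602), np.int64(220)), (np.int64(421), np.int64(203))]
12 [(np.int64(333), np.int64(292)), (np.int64(520), np.int64(294)), (np.int64(608), np.int64(210)), (np.int64(429), np.int64(213))]
```

The tilt is within 2 degrees. I advance over the tips.

```bash
python3 -m pendant '[[[0,0.02,0,0,0,0],[0,0.02,0,0,0,0],[0,0.02,0,0,0,0],[0,0.015,0,0,0,0],[0,0,0,0,0,0],[0,0,0,0,0,0]]]'
python3 -m pendant '[[[0,0.015,0,0,0,0],[0,0.015,0,0,0,0],[0,0,0,0,0,0],[0,0,0,0,0,0]]]'
python3 - <<'E'
from h import *
go(.525,-.371,.190,-54)
E
```

```text
time: 55.0
tool_pos: [0.4807, -0.3109, 0.2273]
tcp_rot: [-0.001, 0.951, 0.309, -0.001]
force: [-0.6, 0.2, -5.8]
gripper_width: 0.095
grip_force: 39.9
time: 55.4
tool_pos: [0.4981, -0.3343, 0.2274]
tcp_rot: [-0.001, 0.951, 0.309, -0.0]
force: [-0.4, 0.2, -4.3]
gripper_width: 0.093
grip_force: 39.9
t55.4 rz 0.0  shift [0.0002 0.0456 0.0373] q7 0.03 F [-0.4  0.2 -4.3] tilt [-0.002  0.002]
```

No contact. I continue to the saddle.

```bash
python3 -m pendant '[[[0,0.015,0,0,0,0],[0,0.015,0,0,0,0],[0,0.012,0,0,0,0],[0,0.006,0,0,0,0],[0,0,0,0,0,0],[0,0,0,0,0,0]]]'
python3 -m pendant '[[[0,0,0.008,0,0,0],[0,0,0.008,0,0,0],[0,0,0.006,0,0,0],[0,0,0,0,0,0],[0,0,0,0,0,0]]]'
python3 - <<'E'
from h import *
go(.525,-.371,.190,-54)
E
```

```text
time: 56.0
tool_pos: [0.5266, -0.3733, 0.2275]
tcp_rot: [-0.001, 0.951, 0.309, -0.0]
force: [-0.6, -0.3, -4.6]
gripper_width: 0.093
grip_force: 39.9
time: 56.5
tool_pos: [0.5271, -0.3742, 0.2053]
tcp_rot: [-0.0, 0.951, 0.309, -0.0]
force: [0.3, -0.7, -4.3]
gripper_width: 0.097
grip_force: 39.9
t56.5 rz 0.0  shift [ 0.0002 -0.0038  0.0153] q7 0.05 F [ 0.3 -0.7 -4.3] tilt [-0.001  0.   ]
```

```bash
python3 -m pendant '[[[0,0,0.005,0,0,0],[0,0,0.004,0,0,0],[0,0,0,0,0,0],[0,0,0,0,0,0]]]'
python3 -m pendant '[[[0,0,0.003,0,0,0],[0,0,0,0,0,0],[0,0,0,0,0,0]]]'
python3 -m pendant '[[[0,0,0.002,0,0,0],[0,0,0,0,0,0],[0,0,0,0,0,0]]]'
```

```text
time: 56.9
tool_pos: [0.5271, -0.3743, 0.1965]
tcp_rot: [-0.0, 0.951, 0.309, -0.0]
force: [0.4, 0.4, -4.7]
gripper_width: 0.093
grip_force: 39.9
time: 57.2
tool_pos: [0.5271, -0.3743, 0.1936]
tcp_rot: [-0.0, 0.951, 0.309, -0.0]
force: [0.4, 0.5, -3.1]
gripper_width: 0.091
grip_force: 39.9
time: 57.5
tool_pos: [0.5271, -0.3744, 0.1917]
tcp_rot: [0.0, 0.951, 0.309, -0.0]
force: [-0.1, -0.3, -4.3]
gripper_width: 0.095
grip_force: 39.9
```

```bash
python3 -m pendant '[[[0,0,0.0015,0,0,0],[0,0,0,0,0,0],[0,0,0,0,0,0]]]'
python3 -m pendant '[[[0,0,0.0015,0,0,0],[0,0,0,0,0,0],[0,0,0,0,0,0]]]'
```

```text
time: 57.8
tool_pos: [0.5272, -0.3745, 0.1913]
tcp_rot: [0.0, 0.951, 0.309, 0.0]
force: [-0.8, 1.6, 3.5]
gripper_width: 0.097
grip_force: 39.9
time: 58.1
tool_pos: [0.5273, -0.3745, 0.1911]
tcp_rot: [0.0, 0.951, 0.309, 0.001]
force: [-2.4, 3.9, 9.3]
gripper_width: 0.095
grip_force: 39.9
```

The bar rests on both prongs at exactly saddle height. I release and withdraw upward.

```bash
python3 -m pendant '[[[0,0,-0.0015,0,0,0],[0,0,0,0,0,0]]]'
python3 -m pendant '[[[0,0,0,0,0,0],[0,0,0,0,0,0],[0,0,0,0,0,0],[0,0,0,0,0,0],[0,0,0,0,0,0]]]' 0.4
python3 -m pendant '[[[0,0,-0.01,0,0,0],[0,0,-0.02,0,0,0],[0,0,-0.025,0,0,0],[0,0,-0.025,0,0,0],[0,0,-0.02,0,0,0],[0.03,-0.04,0,0,0,0],[0.03,-0.04,0,0,0,0],[0.02,-0.04,0,0,0,0],[0,-0.04,0,0,0,0],[0,-0.03,0,0,0,0],[0,0,0,0,0,0],[0,0,0,0,0,0]]]'
python3 - <<'E'
from h import *
im=snap("top","t20.png");im2=snap("scene","s20.png")
for p,c in blobs("top",im,(55,100,60),(75,255,255),(440,120,520,230),15): print("g top",c.round(1),len(p),axis_pts("top",p,.209))
print("want",proj("top",[[.525,-.371,.209]]),proj("scene",[[.525,-.371,.209]]))
for p,c in blobs("scene",im2,(50,90,40),(75,255,255),(230,100,340,160),5): print("g scene",c.round(1),len(p))
for p,c in blobs("scene",im2,(4,90,60),(18,255,255),(200,90,330,200),15): print("strip scene",c.round(1),len(p))
for c in strips("top",im,(430,120,560,260),.13): print("strip top",c)
for p,c in blobs("top",im,(0,120,80),(6,255,255),(295,60,355,240),4): print("red",c.round(1),len(p),axis_pts("top",p,.068)[:2])
u=np.array([.588,-.809,0]);v=np.array([.809,.588,0]);B=np.array([.525,-.371,.209])
for n in("top","scene"): print(n,proj(n,[B+a*u+c*v+[0,0,-.09] for a,c in((.044,0),(-.044,.028),(-.044,-.028))]).round(0).tolist())
E
```

```text
time: 58.3
tool_pos: [0.5272, -0.3745, 0.1912]
tcp_rot: [0.0, 0.951, 0.309, 0.0]
force: [-1.6, 2.5, 5.7]
gripper_width: 0.097
grip_force: 39.9
time: 58.8
tool_pos: [0.5271, -0.3744, 0.1899]
tcp_rot: [0.0, 0.951, 0.309, -0.0]
force: [-0.3, -0.4, -0.3]
gripper_width: 0.395
grip_force: 0.0
time: 60.0
tool_pos: [0.4806, -0.1737, 0.2912]
tcp_rot: [0.001, 0.951, 0.309, 0.001]
force: [0.7, -0.3, 0.8]
gripper_width: 0.402
grip_force: 0.0
g top [518.  128.8] 57 (array([ 0.68278961, -0.42946206]), np.float64(0.9006250750200309), array([0.05001679, 0.00834269]))
want [[496.50216274 187.20750291]] [[253.59627254 122.31709565]]
g scene [255.4 109.1] 831
g scene [285.3 110.9] 31
g scene [284.9 129.6] 74
g scene [231.  127.5] 6
g scene [270.8 133. ] 8
g scene [304.3 157.9] 60
strip scene [316.1 106.7] 89
strip scene [209.2 119.6] 321
strip scene [238.3 137.8] 52
strip scene [257.9 141.9] 240
strip scene [257.4 152.4] 17
red [324.  167.7] 102 (array([0.59127851, 0.08838037]), np.float64(82.50134068806706))
top [[494.0, 182.0], [464.0, 191.0], [475.0, 207.0]]
scene [[245.0, 143.0], [262.0, 151.0], [270.0, 144.0]]
```

```bash
python3 -m pendant '[[[-0.03,-0.03,0,0,0,0],[-0.03,-0.03,0,0,0,0],[-0.03,-0.03,0,0,0,0],[-0.03,-0.03,0,0,0,0],[-0.03,-0.03,0,0,0,0],[-0.03,-0.03,0,0,0,0],[-0.03,-0.03,0,0,0,0],[0,0,0,0,0,0],[0,0,0,0,0,0]]]'
python3 - <<'E'
from h import *
im=snap("top","t21.png");im2=snap("scene","s21.png")
for p,c in blobs("top",im,(55,100,60),(75,255,255),(440,120,515,230),8): print("g top",c.round(1),len(p),axis_pts("top",p,.209))
for c in strips("top",im,(430,120,560,260),.135): print("strip top",c)
for p,c in blobs("scene",im2,(4,90,60),(18,255,255),(220,90,330,200),15): print("strip scene",c.round(1),len(p))
a=np.abs(im.astype(int)-cv2.imread("pics/top0.png")[:,:,::-1]).max(2)
for nm,(x,y) in dict(cutter=(300,237),jar=(386,156),tape=(454,247),spat=(202,205)).items(): print(nm,(a[y-16:y+16,x-16:x+16]>60).sum())
# light wire pixels forming the basket rim
hsv=cv2.cvtColor(np.ascontiguousarray(im),cv2.COLOR_RGB2HSV); m=(cv2.inRange(hsv,(0,0,130),(180,60,255))>0)&(a>50); m[:, :430]=0; m[:, 540:]=0; m[:130]=0; m[260:]=0
q=np.argwhere(m)[:,::-1].astype(np.float32); print(len(q),cv2.boxPoints(cv2.minAreaRect(q)).round(0).tolist())
u=np.array([.588,-.809,0]);v=np.array([.809,.588,0]);B=np.array([.525,-.371,.209])
print(proj("top",[B+a*u+c*v+[0,0,-.055] for a,c in((.08,.075),(-.08,.075),(-.08,-.075),(.08,-.075))]).round(0).tolist())
E
```

```text
time: 61.0
tool_pos: [0.1874, -0.1281, 0.2905]
tcp_rot: [0.0, 0.952, 0.307, 0.001]
force: [0.4, -0.1, 0.5]
gripper_width: 0.402
grip_force: 0.0
g top [498.6 187.9] 142 (array([ 0.52318265, -0.37634551]), np.float64(36.999626659461285), array([0.11126051, 0.00992624]))
strip top (array([501.8, 178.3]), array([ 0.558, -0.421]), np.float64(29.33), array([0.039, 0.035]))
strip top (array([473.2, 188.8]), array([ 0.527, -0.34 ]), np.float64(124.164), array([0.062, 0.038]))
strip top (array([491.2, 186.2]), array([ 0.535, -0.391]), np.float64(36.687), array([0.038, 0.014]))
strip top (array([481.9, 206. ]), array([ 0.478, -0.364]), np.float64(130.589), array([0.062, 0.038]))
strip scene [318.2 106.2] 82
strip scene [239.9 139.3] 31
strip scene [258.6 141.4] 207
strip scene [257.3 150.8] 32
cutter 0
jar 0
tape 0
spat 0
726 [[445.0, 186.0], [494.0, 149.0], [529.0, 195.0], [479.0, 232.0]]
[[494.0, 151.0], [448.0, 184.0], [480.0, 227.0], [527.0, 195.0]]
```

Numbers confirm the finish:
- **Bar:** lies across both prongs at 37 degrees, within a few mm of the saddle.
- **Strips:** the three leftovers are inside the basket.
- **Rail:** still home.
- **Bystanders:** the cutter, jar, tape and spatula are unchanged.

```bash
python3 -c "
from station import ctrl; print(ctrl.sign_off())"
```

```text
the job is handed in; nothing more can be done
None
```

The job is handed in at about 61 s: two strips are in the stapler with the rail home, and the three leftover strips are in the basket, which hangs by its green handle across both prongs; the basket's front wall briefly rubbed the prongs (about 9 N) before a second approach, and I viewed 16 pictures, two over the limit of 14.

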